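# Book in lancet cartons on the folding tag reader

## Task

Book in the delivered lancet cartons on the tag reader: set the carton of cover slips that was left on the folded screen aside on the bench, then lift the screen by its bar to the reading angle, 105 degrees open, leaning back a little past upright. Stand each lancet carton in turn with its foot against the front edge of the reader and push it over from high up, so that it comes to lie flat on the pad on its tag face (the side turned away from you at the start), all of them side by side. When all lie there press the green key fully down and let go, and leave everything so; do not disturb the bottles, the sample cup and the tip box.

Things in the scene. Friction and masses are not known exactly. Their poses are not given: they have to be found in the camera images.
- reader: folding tag reader, fixed: pale flat base 150 mm deep (x), 320 mm wide (y), 12 mm thick, a screen folded down over its dark pad, and a key pod 20 mm high along its right end (reader y -160 to -105 mm). Origin: centre of the underside, on the bench; x points from its front edge to its back (away from the robot), y to its left, z up
- pad (a point): centre of the dark read pad, flush in the base's top, 12 mm above the bench; axes as the reader's. The pad is 128 mm deep (x) by 256 mm wide (y); three outlined fields for cartons, 70 mm wide and 100 mm deep, lie side by side on it with centres at y = -83, 0 and +83 mm from here. The folded screen covers it
- pad_edge (a point): middle of the front top edge of the base, 68 mm in front of the pad's centre, 12 mm above the bench. The base's upright front face runs along the reader's y through here and down to the bench: the stop for a carton's foot
- screen (a joint): angle of the screen, rad: 0 = folded flat on the pad, 1.57 = upright, 1.83 = 105 degrees, leaning back a little; ends at 2.35. Stiff friction hinge: it takes about 5 N at the bar and stays where it is left
- screen_hinge (a point): middle of the screen's hinge axis, at the back of the pad, 19.5 mm above the bench; the axis runs along the reader's y
- screen_bar (a point): middle of the screen's round dark carrying bar, 10 mm thick, straight for 100 mm along the reader's y, 38 mm beyond the front edge of the 132 x 256 x 11 mm screen, so that a finger fits between; 176 mm from the hinge. Folded, it is in front of the base, 31 mm above the bench; raised, it runs along the top. It turns in a grip across it
- key (a joint): travel of the green read key, m: 0 = up, 0.006 = fully down; springs back; takes 5 N
- key_top (a point): middle of the top of the green key, 26 mm across, on the key pod at the right front corner of the reader; pressed straight down
- carton_0: red and white carton 60 x 90 x 45 mm, 0.10 to 0.20 kg, standing on a 60 x 45 mm end at the start; may be absent. Origin: centre of its tag face (60 x 90 mm, with a copper and white tag, away from the robot at the start). x along its 60 mm, y along its 90 mm (up while it stands), z along its 45 mm, from the tag face to the opposite face (towards the robot while it stands, up when it lies as wanted)
- carton_1: red and white carton 60 x 90 x 45 mm, 0.10 to 0.20 kg, standing on a 60 x 45 mm end at the start; may be absent. Origin: centre of its tag face (60 x 90 mm, with a copper and white tag, away from the robot at the start). x along its 60 mm, y along its 90 mm (up while it stands), z along its 45 mm, from the tag face to the opposite face (towards the robot while it stands, up when it lies as wanted)
- carton_2: red and white carton 60 x 90 x 45 mm, 0.10 to 0.20 kg, standing on a 60 x 45 mm end at the start; may be absent. Origin: centre of its tag face (60 x 90 mm, with a copper and white tag, away from the robot at the start). x along its 60 mm, y along its 90 mm (up while it stands), z along its 45 mm, from the tag face to the opposite face (towards the robot while it stands, up when it lies as wanted)
- carton_3: red and white carton 60 x 90 x 45 mm, 0.10 to 0.20 kg, standing on a 60 x 45 mm end at the start; may be absent. Origin: centre of its tag face (60 x 90 mm, with a copper and white tag, away from the robot at the start). x along its 60 mm, y along its 90 mm (up while it stands), z along its 45 mm, from the tag face to the opposite face (towards the robot while it stands, up when it lies as wanted)
- cover_slips: small blue and white carton of cover slips, 31 mm (x) x 62 mm (y) x 63 mm high, 0.08 kg, standing on the folded screen (whose top is 25 mm above the bench) at the start; origin at the centre of its underside
- tip_box: blue box of pipette tips, 76 x 101 x 70 mm high, bystander at the back left; origin under its foot
- reagent_brown: brown bottle with white cap, 46 mm across, 85 mm high, bystander; origin under its foot
- reagent_white: white bottle with blue cap, 38 mm across, 70 mm high, bystander; origin under its foot
- sample_cup: sample cup with red lid, 52 mm across, 68 mm high, bystander; origin under its foot
Things that resemble listed ones, but are neither listed nor needed, are in the scene too. What is shaped like the carton_0 but yellow is not meant.

How it is judged:
By the outcome, as a careful person would: the job done as asked, in the order asked, and still so for the second after the job is handed in, with the robot touching nothing.
Of carton_0, carton_1, carton_2, carton_3 only 2 to 3 are there at a start; the rules pass over those that are not, and their reading is None.
At some moment in a run one of carton_0, carton_1, carton_2, carton_3 may be knocked a few centimetres aside while the robot is not near it.
Once in a run the grip may slacken for a moment while it holds something.
It also fails if it takes over 210 s, if anything falls off the work surface, if the arm or the gripper's body presses on something with over 40 N, if the wrist force passes 120 N, or if a joint passes its speed limit or range.

## Robot

A 6-joint arm with a two-finger parallel gripper is mounted at the origin on the work surface; the furniture and walls round the work are solid. World frame = base frame: x ahead of the robot, y to its left, z up, the work surface at z = 0. Lengths are in m, angles in rad, forces in N, time in s.
With the tool pointing down it reaches from about 0.35 to 0.975 m from the base axis. Payload 17.4 kg.
Tool frame: the origin (TCP) lies at the very end of the fingers, on their centre line; the grasp point (between the pads) lies 19 mm behind it (bot.pinch_z is the distance from the TCP to the grasp point, in m); z points along the fingers, y is the line along which they close (so a half turn about z gives the same grasp; the last joint's range is limited). The gripper opens to 85 mm and grips with 20 to 120 N. Pads are 22 mm wide; open, the fingers measure 114 mm over their backs; the gripper's body (76 mm by 85 mm) begins 54 mm behind the grasp point. The pads swing forward as they close: fully open they stand 13 mm farther back than shut.
Start: joints at [1.236, 0.116, 1.442, -0, 1.584, -0.038], TCP at [0.197, 0.645, 0.231] pointing down, gripper open.
Joint ranges: [-2.83, 2.83], [-0.83, 2.19], [0.07, 2.5], [-1.14, 4.28], [0.01, 3], [-2.97, 2.97]. Speed limits (rad/s): [1.89, 1.89, 2.22, 3.14, 3.14, 3.14].

## Interface

Orientations are given as a 3x3 rotation matrix whose columns are the frame's x, y, z axes.
In Python, from workcell import bot gives the robot as it stands.
- The arm moves only by the shell command python3 -m creep 'ROWS'. ROWS is JSON, a list of rows, each an object of numbers: "gripper": the closure in counts, from 0 (fully open) to 255 (shut); "x", "y", "z": the shift along the world's x, y, z in cm; "rx", "ry", "rz": the turn, a rotation vector about the world's x, y, z in degrees. A call has exactly 10 rows; each row is the pose to reach, as a shift and turn from the pose commanded when the call began; what a row does not reach only later rows make up. A row lasts 1/12 s, in which the tool goes at most 41.7 mm and 7.16 degrees, less where a joint would pass 70% of its speed; a pose out of reach is approached as far as the arm can. A call with a gripper value outside its range is refused whole. The fingers move at their own pace and stop on an object; the grip force is fixed at half the most. Time passes only in rows, so rows that repeat a pose let the fingers close, or fill a call up. It gives the time, the measured TCP pose, the force, the opening and the grip force at its end, in the units of the state.
- bot.sense(): the state, without advancing time (a new reading comes with each control period).
- bot.get_image(name): name is "side" or "top"; returns a dict with "img" (400x640x3 uint8, blue, green, red), "depth" (400x640 float32, m along the optical axis (not along the pixel's ray), 0 where there is no reading), "fx", "fy", "cx", "cy" (pixels), "k1" (the pictures are not rectified: a ray, as slopes to the right and down, at radius r is drawn at 1 + k1 r^2 times it, then the intrinsics apply), "extrinsics" (4x4, takes a point from camera to world coordinates). Camera axes: x right, y down, z forward; pixel columns grow to the right and rows downward; lengths in m; the calibration is good to about 2 mm. A picture is of the moment at which its call begins.
- bot.finish_job(): hands the job in; it is judged then, once.
Trained networks look in the newest picture that a camera, given by its name, has taken for a name from the list of things; names that differ only in an ending like _2 or _b are one class to them, and where a whole thing is asked for, a point or a joint stands for the part that bears it (a point fixed in the world has none). Each returns a list of dicts, best first, with "p" (0 to 1); they miss things now and then, are a little off and sometimes report something else, mostly with a low value. They report only what shows in the picture. A call takes as long as a camera call. They do not tell look-alikes from the thing itself.
- bot.spot_in(name, camera): "box" ([left, top, right, bottom] in pixels, round what is visible of it).
- bot.tip_of(name, camera): "at" ([row, column] in pixels: a listed point, or the origin of a listed thing).
The state is a dict: "clock": time; "joint_pos": joint angles; "dq": joint speeds; "joint_torque": joint torques, N m; "tool_pos": TCP position; "ee_rot": TCP orientation; "ft_force": force on the tool from outside, world axes, zero at the start; "torque": the same for the moment, N m; "gripper_width": finger opening in m; "finger_force": force on a finger pad.
Only numpy, scipy, OpenCV 4.12 (cv2) and the standard library are available. Lean on these libraries where they do the work, as an engineer would, in place of code of your own. Each camera call takes 0.05 s, during which the arm holds its last target. There are 200 camera calls.

## Working session

There is one attempt and no reset: what is moved stays moved. The work goes in short steps, Python scripts to look and compute and a shell command to move; the robot and the scene stay as the last step left them, time stands still between calls to the robot, and variables do not carry over. Pictures are saved under pics/ and viewed, at most 14 in all, crops included, and the job is handed in when it is done.

```bash
ls; mkdir -p pics; cat > h.py <<'E'
import numpy as np, cv2
from workcell import bot
def cam(n):
    return bot.get_image(n)
def ray(c,r,cc):
    K=np.array([[c['fx'],0,c['cx']],[0,c['fy'],c['cy']],[0,0,1.]])
    p=cv2.undistortPoints(np.array([[[cc,r]]],float),K,np.array([c['k1'],0,0,0.]))[0,0]
    return np.array([p[0],p[1],1.])
def w(c,r,cc,z=None):
    T=np.array(c['extrinsics']); d=T[:3,:3]@ray(c,r,cc); o=T[:3,3]
    if z is None:
        p=c['depth'][max(0,int(r)-1):int(r)+2,max(0,int(cc)-1):int(cc)+2]; p=p[p>0]
        if len(p)==0: return None
        return o+d*np.median(p)
    return o+d*(z-o[2])/d[2]
def cloud(c):
    h,wd=c['depth'].shape
    v,u=np.mgrid[:h,:wd]
    K=np.array([[c['fx'],0,c['cx']],[0,c['fy'],c['cy']],[0,0,1.]])
    p=cv2.undistortPoints(np.stack([u,v],-1).reshape(-1,1,2).astype(float),K,np.array([c['k1'],0,0,0.]))[:,0]
    P=np.c_[p,np.ones(len(p))]*c['depth'].reshape(-1,1)
    T=np.array(c['extrinsics'])
    P=P@T[:3,:3].T+T[:3,3]; P[c['depth'].ravel()<=0]=np.nan
    return P.reshape(h,wd,3)
E
python3 - <<'E'
from h import *
np.set_printoptions(precision=3,suppress=True)
for n in ['top','side']:
    c=cam(n); cv2.imwrite(f'pics/{n}0.png',c['img'])
    print(n,np.array(c['extrinsics']),c['fx'],c['k1'])
    for t in ['carton_0','cover_slips','screen_bar','key_top','pad_edge','screen_hinge','reader','tip_box','reagent_brown','reagent_white','sample_cup']:
        for d in bot.tip_of(t,n)[:5]:
            if d['p']>.2: print(t,round(d['p'],2),np.round(d['at']),w(c,*d['at']))
    for d in bot.spot_in('carton_0',n): print(d)
print(bot.sense())
E
```

```text
pics
top [[-0.017 -0.982  0.191  0.349]
 [-1.     0.017 -0.001 -0.13 ]
 [-0.003 -0.191 -0.982  0.884]
 [ 0.     0.     0.     1.   ]] 392.8958411477361 0.013086742117417349
carton_0 0.97 [250. 433.] [ 0.407 -0.366  0.09 ]
carton_0 0.66 [238. 210.] [0.438 0.085 0.09 ]
carton_0 0.62 [264. 367.] [ 0.381 -0.233  0.091]
cover_slips 0.62 [194. 309.] [ 0.526 -0.118  0.086]
screen_bar 0.75 [235. 307.] [ 0.447 -0.112  0.033]
key_top 0.65 [175. 213.] [0.576 0.089 0.067]
key_top 0.54 [211. 382.] [ 0.496 -0.276  0.039]
pad_edge 0.77 [217. 310.] [ 0.489 -0.117  0.017]
screen_hinge 0.59 [158. 314.] [ 0.628 -0.128  0.01 ]
reader 0.63 [187. 326.] [ 0.555 -0.156  0.025]
reader 0.22 [158. 315.] [ 0.629 -0.133  0.011]
tip_box 0.71 [169. 211.] [0.59  0.093 0.069]
reagent_brown 0.68 [159. 433.] [ 0.608 -0.393  0.049]
reagent_white 0.77 [186. 438.] [ 0.549 -0.401  0.041]
sample_cup 0.61 [213. 433.] [ 0.487 -0.381  0.056]
{'box': [407.1, 242.0, 451.3, 276.5], 'p': 0.89}
{'box': [191.1, 231.5, 233.3, 260.5], 'p': 0.65}
{'box': [424.0, 142.2, 454.6, 170.7], 'p': 0.6}
{'box': [347.2, 258.3, 381.7, 285.5], 'p'
[... 994 characters left out ...]
. 212.] [0.569 0.094 0.022]
{'box': [395.1, 214.8, 437.2, 268.5], 'p': 0.95}
{'box': [177.0, 203.8, 218.2, 246.6], 'p': 0.78}
{'box': [332.9, 225.7, 367.4, 279.1], 'p': 0.74}
{'clock': 1.3, 'joint_pos': array([ 1.236,  0.116,  1.442,  0.   ,  1.584, -0.038]), 'dq': array([ 0.   , -0.001,  0.001, -0.   , -0.001, -0.   ]), 'joint_torque': array([  0.002, -73.173, -63.266,   0.   ,   0.   ,  -0.   ]), 'tool_pos': array([0.197, 0.645, 0.231]), 'ee_rot': array([[-0.956,  0.292, -0.   ],
       [ 0.292,  0.956,  0.   ],
       [ 0.   ,  0.   , -1.   ]]), 'ft_force': array([ 0.329,  0.266, -0.155]), 'torque': array([-0.036, -0.046,  0.033]), 'finger_force': 0.0, 'gripper_width': 0.0854342954593496}
```

View pics/top0.png

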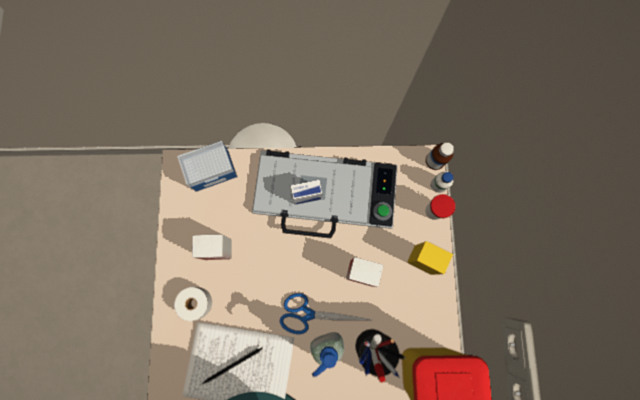

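View pics/side0.png

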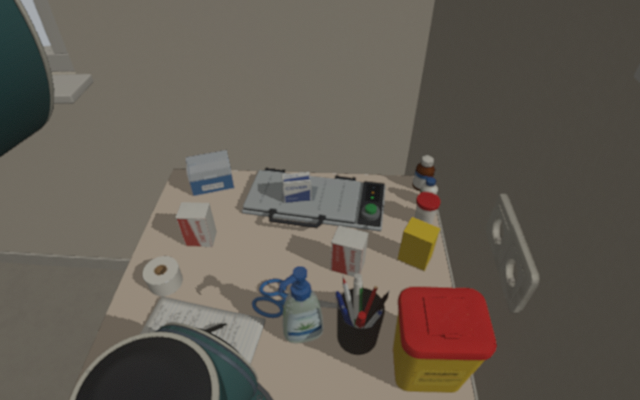

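```bash
python3 - <<'E'
from h import *
np.set_printoptions(precision=3,suppress=True)
c=cam('top'); P=cloud(c); 
H=cv2.cvtColor(c['img'],cv2.COLOR_BGR2HSV)
def rect(mask,name):
    q=P[mask][:,:2].astype(np.float32)
    (cx,cy),s,a=cv2.minAreaRect(q); print(name,len(q),np.array([cx,cy]),np.array(s),a, 'z',np.median(P[mask][:,2]))
z=P[...,2]
u=np.arange(640)[None,:]; v=np.arange(400)[:,None]
top=(z>.082)&(z<.1)
n,l,st,ce=cv2.connectedComponentsWithStats(top.astype(np.uint8))
for i in range(1,n):
    if st[i,4]>60: rect(l==i,f'{ce[i]}')
# screen & base
scr=(z>.019)&(z<.031)&(u>250)&(u<360)&(v>150)&(v<228); rect(scr,'screen')
bar=(z>.026)&(z<.04)&(u>250)&(u<360)&(v>226)&(v<245); rect(bar,'bar')
cs=(z>.08)&(u>280)&(u<340)&(v>150)&(v<228); rect(cs,'slips')
E
```

```text
[300.729  66.565] 3662 [0.583 0.064] [0.764 1.01 ] 0.020627940073609352 z 0.09128446395020168
[446.526 148.517] 116 [ 0.621 -0.412] [0.026 0.027] 73.39708709716797 z 0.08430353639434512
[305.889 189.276] 424 [ 0.537 -0.112] [0.031 0.061] 11.111873626708984 z 0.0869343951418548
[207.604 245.693] 681 [0.423 0.088] [0.045 0.06 ] 1.6002426147460938 z 0.08979089923185157
[433.943 256.975] 718 [ 0.392 -0.367] [0.061 0.046] 62.19465637207031 z 0.08939533161060986
[365.611 271.429] 700 [ 0.366 -0.229] [0.061 0.046] 73.78076171875 z 0.08962319256597856
[368.5   340.035] 86 [ 0.234 -0.233] [0.026 0.071] 27.548358917236328 z 0.09502964866705266
[326.624 344.778] 117 [ 0.222 -0.148] [0.034 0.058] 16.516780853271484 z 0.09258666451759756
[420.371 364.729] 140 [ 0.193 -0.336] [0.057 0.131] 37.70774841308594 z 0.09153162971353412
screen 5647 [ 0.553 -0.111] [0.237 0.177] 87.84478759765625 z 0.024455004253369772
bar 275 [ 0.454 -0.114] [0.118 0.023] 89.27217864990234 z 0.03463966659303552
slips 436 [ 0.537 -0.112] [0.031 0.061] 11.059590339660645 z 0.08686233234983082
```

Top picture: standing red/white cartons at (207,245) and (366,271), with a yellow look-alike at (434,257), not wanted. The slips carton is on the screen at (306,190), the bar is at (309,235) and the green key at (382,211). The blue box at (207,167) is the tip box. Next comes the close crop, plus a reader fit.

```bash
python3 - <<'E'
from h import *
from scipy.optimize import minimize
np.set_printoptions(precision=4,suppress=True)
c=cam('top'); P=cloud(c); z=P[...,2]
cv2.imwrite('pics/crop.png',cv2.resize(c['img'][140:280,185:410],None,fx=3.5,fy=3.5,interpolation=cv2.INTER_CUBIC))
u=np.arange(640)[None,:]; v=np.arange(400)[:,None]
reg=(u>235)&(u<415)&(v>140)&(v<250)
H=cv2.cvtColor(c['img'],cv2.COLOR_BGR2HSV)
g=reg&(H[...,0]>45)&(H[...,0]<85)&(H[...,1]>120)&(H[...,2]>60)
print('green',g.sum(),np.median(P[g],0), np.argwhere(g).mean(0))
# base silhouette: raised points, classify with soft boundary
R=P[reg]; ok=np.isfinite(R[:,0]); R=R[ok]
hi=R[:,2]>.006
def cost(p,pr=False):
    x,y,a=p; d=R[:,:2]-[x,y]; cs,sn=np.cos(a),np.sin(a)
    l=np.c_[d@[cs,sn],d@[-sn,cs]]
    sd=np.maximum(np.abs(l[:,0])-.075,np.abs(l[:,1])-.16)
    use=~((l[:,0]<-.078)&(np.abs(l[:,1])<.075))&~((l[:,0]>.07))
    inside=1/(1+np.exp(np.clip(sd/.001,-50,50)))
    return (((inside-hi)**2)*use).sum()
best=None
for a in np.radians([-8,-4,0]):
    r=minimize(cost,[.555,-.14,a],method='Nelder-Mead',options=dict(xatol=1e-5,fatol=1e-3,initial_simplex=[[.555,-.14,a],[.565,-.14,a],[.555,-.13,a],[.555,-.14,a+.06]]))
    print(r.x,np.degrees(r.x[2]),r.fun)
x,y,a=r.x; cs,sn=np.cos(a),np.sin(a); Rm=np.array([[cs,-sn],[sn,cs]])
b=reg&(z>.026)&(z<.042)&(v>226)
l=(P[b][:,:2]-[x,y])@Rm
print('bar local',np.percentile(l,[5,50,95],axis=0))
s=reg&(z>.0215)&(z<.03); l=(P[s][:,:2]-[x,y])@Rm; print('screen local',np.percentile(l,[1,5,50,95,99],axis=0),np.median(P[s][:,2]))
print('green local',(np.median(P[g],0)[:2]-[x,y])@Rm)
E
```

```text
green 109 [ 0.4984 -0.2782  0.0395] [208.5138 382.8073]
[ 0.557  -0.1537 -0.1257] -7.203866840275858 142.67832623895868
[ 0.557  -0.1537 -0.1257] -7.199410662225733 142.67881889173916
[ 0.557  -0.1537 -0.1257] -7.2004995596368735 142.67812123555913
bar local [[-0.1146 -0.0269]
 [-0.1096  0.0238]
 [-0.0968  0.0794]]
screen local [[-0.0767 -0.1283]
 [-0.0676 -0.0907]
 [-0.0047  0.0178]
 [ 0.0569  0.1434]
 [ 0.0684  0.1531]] 0.024535108742408773
green local [-0.0425 -0.1309]
```

View pics/crop.png

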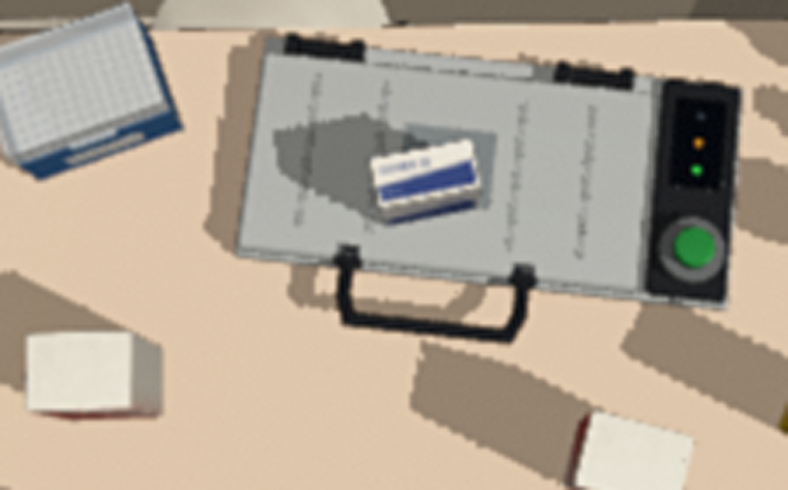

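The crop confirms the layout: carton tops at about (80,372) and (630,455) in the crop, both white/red. The reader is yawed about -7°, bar at (435,325), key at (693,247). Candidates for a "carton" were (207,245), (366,271) and the yellow (434,257), and I choose the first two. The slips come first.

```bash
python3 -m creep '[{"x":4,"y":-8,"rz":-7},{"x":8,"y":-16,"rz":-14},{"x":12,"y":-24,"rz":-21},{"x":15,"y":-31,"rz":-28},{"x":17,"y":-38,"rz":-35},{"x":17,"y":-38,"rz":-42},{"x":17,"y":-38,"rz":-49},{"x":17,"y":-38,"rz":-56},{"x":17,"y":-38,"rz":-62},{"x":17,"y":-38,"rz":-62}]'
python3 -m creep '[{"x":17,"y":-37.7,"gripper":60},{"x":17,"y":-37.7,"gripper":60},{"x":17,"y":-37.7,"gripper":60},{"x":17,"y":-37.7,"gripper":60},{"x":17,"y":-37.7,"gripper":60},{"x":17,"y":-37.7,"gripper":60},{"x":17,"y":-37.7,"gripper":60},{"x":17,"y":-37.7,"gripper":60},{"x":17,"y":-37.7,"gripper":60},{"x":17,"y":-37.7,"gripper":60}]'
python3 -c "
from h import *
s=bot.sense();print(s['tool_pos'],s['ee_rot'][:,1],s['gripper_width'],s['joint_pos'])"
```

```text
[0.19742332 0.64548806 0.23133437] [ 2.92470891e-01  9.56274426e-01 -3.97842852e-06] 0.08557397473714576 [ 1.23617594e+00  1.15987277e-01  1.44156355e+00  4.10811718e-05
  1.58404736e+00 -3.78101481e-02]validation failed for argument at $[0]...
validation failed for argument at $[0]...
```

```bash
python3 -m creep '[{"gripper":0,"x":4,"y":-8,"z":0,"rx":0,"ry":0,"rz":-7},{"gripper":0,"x":8,"y":-16,"z":0,"rx":0,"ry":0,"rz":-14},{"gripper":0,"x":12,"y":-24,"z":0,"rx":0,"ry":0,"rz":-21},{"gripper":0,"x":15,"y":-31,"z":0,"rx":0,"ry":0,"rz":-28},{"gripper":0,"x":17,"y":-38,"z":0,"rx":0,"ry":0,"rz":-35},{"gripper":0,"x":17,"y":-38,"z":0,"rx":0,"ry":0,"rz":-42},{"gripper":0,"x":17,"y":-38,"z":0,"rx":0,"ry":0,"rz":-49},{"gripper":0,"x":17,"y":-38,"z":0,"rx":0,"ry":0,"rz":-56},{"gripper":0,"x":17,"y":-38,"z":0,"rx":0,"ry":0,"rz":-62},{"gripper":0,"x":17,"y":-38,"z":0,"rx":0,"ry":0,"rz":-62}]'
python3 -c "
from h import *
s=bot.sense();print(s['tool_pos'],s['ee_rot'][:,1],s['gripper_width'],s['joint_pos'])"
```

```text
clock: 2.23
tool_pos: [0.3676, 0.2636, 0.2316]
ee_rot: [[-0.184, 0.983, 0.001], [0.983, 0.184, 0.0], [0.0, 0.001, -1.0]]
ft_force: [1.7, 0.6, -1.2]
gripper_width: 0.0854
finger_force: 0.0
[0.3675584  0.26364135 0.23155579] [9.82936254e-01 1.83944722e-01 8.12393430e-04] 0.08536510430510094 [ 5.65837917e-01 -3.85414195e-01  1.89342929e+00 -2.25080887e-05
  1.63271146e+00  3.80838173e-01]
```

```bash
python3 -m creep '[{"gripper":0,"x":1.7,"y":-3.8,"z":0,"rx":0,"ry":0,"rz":0},{"gripper":0,"x":3.4,"y":-7.5,"z":0,"rx":0,"ry":0,"rz":0},{"gripper":0,"x":5.1,"y":-11.3,"z":0,"rx":0,"ry":0,"rz":0},{"gripper":0,"x":6.8,"y":-15.1,"z":0,"rx":0,"ry":0,"rz":0},{"gripper":0,"x":8.5,"y":-18.9,"z":0,"rx":0,"ry":0,"rz":0},{"gripper":0,"x":10.2,"y":-22.6,"z":0,"rx":0,"ry":0,"rz":0},{"gripper":0,"x":11.9,"y":-26.4,"z":0,"rx":0,"ry":0,"rz":0},{"gripper":0,"x":13.6,"y":-30.2,"z":0,"rx":0,"ry":0,"rz":0},{"gripper":0,"x":15.3,"y":-34,"z":0,"rx":0,"ry":0,"rz":0},{"gripper":0,"x":17,"y":-37.7,"z":0,"rx":0,"ry":0,"rz":0}]'
python3 -m creep '[{"gripper":0,"x":0,"y":0,"z":0,"rx":0,"ry":0,"rz":0},{"gripper":0,"x":0,"y":0,"z":-3,"rx":0,"ry":0,"rz":0},{"gripper":0,"x":0,"y":0,"z":-6,"rx":0,"ry":0,"rz":0},{"gripper":0,"x":0,"y":0,"z":-9,"rx":0,"ry":0,"rz":0},{"gripper":0,"x":0,"y":0,"z":-12,"rx":0,"ry":0,"rz":0},{"gripper":0,"x":0,"y":0,"z":-14,"rx":0,"ry":0,"rz":0},{"gripper":0,"x":0,"y":0,"z":-16,"rx":0,"ry":0,"rz":0},{"gripper":0,"x":0,"y":0,"z":-17.5,"rx":0,"ry":0,"rz":0},{"gripper":0,"x":0,"y":0,"z":-18.1,"rx":0,"ry":0,"rz":0},{"gripper":0,"x":0,"y":0,"z":-18.1,"rx":0,"ry":0,"rz":0}]'
python3 -m creep '[{"gripper":200,"x":0,"y":0,"z":0,"rx":0,"ry":0,"rz":0},{"gripper":200,"x":0,"y":0,"z":0,"rx":0,"ry":0,"rz":0},{"gripper":200,"x":0,"y":0,"z":0,"rx":0,"ry":0,"rz":0},{"gripper":200,"x":0,"y":0,"z":0,"rx":0,"ry":0,"rz":0},{"gripper":200,"x":0,"y":0,"z":0,"rx":0,"ry":0,"rz":0},{"gripper":200,"x":0,"y":0,"z":0,"rx":0,"ry":0,"rz":0},{"gripper":200,"x":0,"y":0,"z":0,"rx":0,"ry":0,"rz":0},{"gripper":200,"x":0,"y":0,"z":0,"rx":0,"ry":0,"rz":0},{"gripper":200,"x":0,"y":0,"z":0,"rx":0,"ry":0,"rz":0},{"gripper":200,"x":0,"y":0,"z":0,"rx":0,"ry":0,"rz":0}]'
```

```text
clock: 3.07
tool_pos: [0.5378, -0.1139, 0.2315]
ee_rot: [[-0.19, 0.982, 0.001], [0.982, 0.19, -0.0], [-0.0, 0.001, -1.0]]
ft_force: [1.0, 1.0, -0.1]
gripper_width: 0.0853
finger_force: 0.0
clock: 3.9
tool_pos: [0.5368, -0.1113, 0.0491]
ee_rot: [[-0.191, 0.982, -0.002], [0.982, 0.191, 0.001], [0.001, -0.002, -1.0]]
ft_force: [0.8, 0.3, 0.2]
gripper_width: 0.0854
finger_force: 0.0
clock: 4.73
tool_pos: [0.5378, -0.1116, 0.0511]
ee_rot: [[-0.191, 0.982, 0.001], [0.982, 0.191, -0.0], [-0.0, 0.001, -1.0]]
ft_force: [-2.0, 0.8, 6.3]
gripper_width: 0.0301
finger_force: 59.3
```

```bash
python3 -m creep '[{"gripper":200,"x":0,"y":0,"z":2,"rx":0,"ry":0,"rz":0},{"gripper":200,"x":0,"y":0,"z":5,"rx":0,"ry":0,"rz":0},{"gripper":200,"x":0,"y":0,"z":8,"rx":0,"ry":0,"rz":0},{"gripper":200,"x":-2,"y":1.2,"z":10,"rx":0,"ry":0,"rz":0},{"gripper":200,"x":-5,"y":2.9,"z":10,"rx":0,"ry":0,"rz":0},{"gripper":200,"x":-8,"y":4.7,"z":10,"rx":0,"ry":0,"rz":0},{"gripper":200,"x":-11,"y":6.4,"z":10,"rx":0,"ry":0,"rz":0},{"gripper":200,"x":-14,"y":8.2,"z":10,"rx":0,"ry":0,"rz":0},{"gripper":200,"x":-17,"y":9.9,"z":10,"rx":0,"ry":0,"rz":0},{"gripper":200,"x":-19.2,"y":11.2,"z":10,"rx":0,"ry":0,"rz":0}]'
python3 -m creep '[{"gripper":200,"x":0,"y":0,"z":-2,"rx":0,"ry":0,"rz":0},{"gripper":200,"x":0,"y":0,"z":-4.5,"rx":0,"ry":0,"rz":0},{"gripper":200,"x":0,"y":0,"z":-7,"rx":0,"ry":0,"rz":0},{"gripper":200,"x":0,"y":0,"z":-9.5,"rx":0,"ry":0,"rz":0},{"gripper":200,"x":0,"y":0,"z":-11,"rx":0,"ry":0,"rz":0},{"gripper":200,"x":0,"y":0,"z":-12,"rx":0,"ry":0,"rz":0},{"gripper":200,"x":0,"y":0,"z":-12.4,"rx":0,"ry":0,"rz":0},{"gripper":200,"x":0,"y":0,"z":-12.5,"rx":0,"ry":0,"rz":0},{"gripper":200,"x":0,"y":0,"z":-12.5,"rx":0,"ry":0,"rz":0},{"gripper":200,"x":0,"y":0,"z":-12.5,"rx":0,"ry":0,"rz":0}]'
python3 -m creep '[{"gripper":90,"x":0,"y":0,"z":0,"rx":0,"ry":0,"rz":0},{"gripper":90,"x":0,"y":0,"z":0,"rx":0,"ry":0,"rz":0},{"gripper":90,"x":0,"y":0,"z":0,"rx":0,"ry":0,"rz":0},{"gripper":90,"x":0,"y":0,"z":0,"rx":0,"ry":0,"rz":0},{"gripper":90,"x":0,"y":0,"z":2,"rx":0,"ry":0,"rz":0},{"gripper":90,"x":0,"y":0,"z":5,"rx":0,"ry":0,"rz":0},{"gripper":90,"x":0,"y":0,"z":8,"rx":0,"ry":0,"rz":0},{"gripper":90,"x":0,"y":0,"z":11,"rx":0,"ry":0,"rz":0},{"gripper":90,"x":0,"y":0,"z":12,"rx":0,"ry":0,"rz":0},{"gripper":90,"x":0,"y":0,"z":12,"rx":0,"ry":0,"rz":0}]'
```

```text
clock: 5.57
tool_pos: [0.3435, 0.0013, 0.1501]
ee_rot: [[-0.191, 0.982, 0.0], [0.982, 0.191, 0.0], [0.0, 0.0, -1.0]]
ft_force: [-0.4, 0.1, -0.7]
gripper_width: 0.0295
finger_force: 59.5
clock: 6.4
tool_pos: [0.3459, 0.0005, 0.0261]
ee_rot: [[-0.191, 0.982, 0.001], [0.982, 0.191, -0.0], [-0.0, 0.001, -1.0]]
ft_force: [-1.5, 0.5, 4.6]
gripper_width: 0.0297
finger_force: 60.0
clock: 7.23
tool_pos: [0.3464, 0.0004, 0.148]
ee_rot: [[-0.191, 0.982, 0.004], [0.982, 0.191, -0.0], [-0.001, 0.004, -1.0]]
ft_force: [0.1, 0.1, 0.7]
gripper_width: 0.0551
finger_force: 0.0
```

```bash
python3 -m creep '[{"gripper":163,"x":1.5,"y":-1.7,"z":0,"rx":0,"ry":0,"rz":-3},{"gripper":163,"x":3.5,"y":-3.9,"z":0,"rx":0,"ry":0,"rz":-6},{"gripper":163,"x":5.5,"y":-6.1,"z":0,"rx":0,"ry":0,"rz":-9},{"gripper":163,"x":7.5,"y":-8.2,"z":0,"rx":0,"ry":0,"rz":-12},{"gripper":163,"x":9.5,"y":-10.4,"z":0,"rx":0,"ry":0,"rz":-16},{"gripper":163,"x":10.6,"y":-11.6,"z":0,"rx":0,"ry":0,"rz":-18},{"gripper":163,"x":10.6,"y":-11.6,"z":-2,"rx":0,"ry":0,"rz":-18},{"gripper":163,"x":10.6,"y":-11.6,"z":-4,"rx":0,"ry":0,"rz":-18},{"gripper":163,"x":10.6,"y":-11.6,"z":-5,"rx":0,"ry":0,"rz":-18},{"gripper":163,"x":10.6,"y":-11.6,"z":-5,"rx":0,"ry":0,"rz":-18}]'
python3 - <<'E'
from h import *
c=cam('side');cv2.imwrite('pics/s1.png',cv2.resize(c['img'][130:300,160:400],None,fx=3,fy=3,interpolation=cv2.INTER_CUBIC))
c=cam('top');cv2.imwrite('pics/t1.png',cv2.resize(c['img'][130:300,160:400],None,fx=3,fy=3,interpolation=cv2.INTER_CUBIC))
E
```

```text
clock: 8.07
tool_pos: [0.4499, -0.1151, 0.092]
ee_rot: [[0.122, 0.993, -0.005], [0.993, -0.122, 0.001], [0.001, -0.005, -1.0]]
ft_force: [-0.9, -0.5, -0.8]
gripper_width: 0.0312
finger_force: 0.0
```

View pics/s1.png

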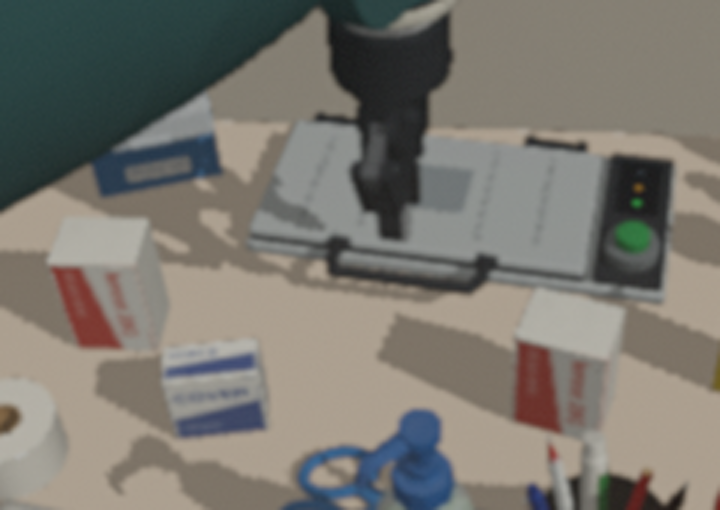

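The slips stand on the bench at (212,390), and the gripper is above the bar at about (400,255). I'll descend and grip.

```bash
python3 -m creep '[{"gripper":163,"x":0,"y":0,"z":-2,"rx":0,"ry":0,"rz":0},{"gripper":163,"x":0,"y":0,"z":-4,"rx":0,"ry":0,"rz":0},{"gripper":163,"x":0,"y":0,"z":-6,"rx":0,"ry":0,"rz":0},{"gripper":163,"x":0,"y":0,"z":-7.5,"rx":0,"ry":0,"rz":0},{"gripper":163,"x":0,"y":0,"z":-8.2,"rx":0,"ry":0,"rz":0},{"gripper":163,"x":0,"y":0,"z":-8.2,"rx":0,"ry":0,"rz":0},{"gripper":240,"x":0,"y":0,"z":-8.2,"rx":0,"ry":0,"rz":0},{"gripper":240,"x":0,"y":0,"z":-8.2,"rx":0,"ry":0,"rz":0},{"gripper":240,"x":0,"y":0,"z":-8.2,"rx":0,"ry":0,"rz":0},{"gripper":240,"x":0,"y":0,"z":-8.2,"rx":0,"ry":0,"rz":0}]'
python3 - <<'E'
from h import *
f0=np.radians(3.75);a=np.radians(7.2)
for t in np.linspace(0,105,21):
    p=np.radians(t)+f0
    d=.176*(np.cos(f0)-np.cos(p)); h=.176*(np.sin(p)-np.sin(f0))
    print(round(t,1),np.round(100*np.array([d*np.cos(a),-d*np.sin(a),h]),1))
E
```

```text
clock: 9.0
tool_pos: [0.4506, -0.1155, 0.0147]
ee_rot: [[0.122, 0.993, -0.002], [0.993, -0.122, 0.0], [-0.0, -0.002, -1.0]]
ft_force: [-18.2, 2.4, 13.4]
gripper_width: 0.0079
finger_force: 58.8
0.0 [ 0. -0.  0.]
5.2 [ 0.2 -0.   1.6]
10.5 [ 0.5 -0.1  3.2]
15.8 [ 1.  -0.1  4.7]
21.0 [ 1.6 -0.2  6.2]
26.2 [ 2.3 -0.3  7.6]
31.5 [ 3.2 -0.4  9. ]
36.8 [ 4.1 -0.5 10.3]
42.0 [ 5.2 -0.7 11.5]
47.2 [ 6.4 -0.8 12.5]
52.5 [ 7.7 -1.  13.5]
57.8 [ 9.1 -1.1 14.3]
63.0 [10.5 -1.3 15. ]
68.2 [12.  -1.5 15.6]
73.5 [13.6 -1.7 16. ]
78.8 [15.1 -1.9 16.3]
84.0 [16.7 -2.1 16.4]
89.2 [18.3 -2.3 16.4]
94.5 [19.9 -2.5 16.3]
99.8 [21.5 -2.7 16. ]
105.0 [23.  -2.9 15.5]
```

```bash
python3 -m creep '[{"gripper":240,"x":0.2,"y":0,"z":1.6,"rx":0,"ry":0,"rz":0},{"gripper":240,"x":0.5,"y":-0.1,"z":3.2,"rx":0,"ry":0,"rz":0},{"gripper":240,"x":1.0,"y":-0.1,"z":4.7,"rx":0,"ry":0,"rz":0},{"gripper":240,"x":1.6,"y":-0.2,"z":6.2,"rx":0,"ry":0,"rz":0},{"gripper":240,"x":2.3,"y":-0.3,"z":7.6,"rx":0,"ry":0,"rz":0},{"gripper":240,"x":3.2,"y":-0.4,"z":9,"rx":0,"ry":0,"rz":0},{"gripper":240,"x":4.1,"y":-0.5,"z":10.3,"rx":0,"ry":0,"rz":0},{"gripper":240,"x":5.2,"y":-0.7,"z":11.5,"rx":0,"ry":0,"rz":0},{"gripper":240,"x":6.4,"y":-0.8,"z":12.5,"rx":0,"ry":0,"rz":0},{"gripper":240,"x":7.7,"y":-1,"z":13.5,"rx":0,"ry":0,"rz":0}]'
```

```text
clock: 9.83
tool_pos: [0.5278, -0.1253, 0.152]
ee_rot: [[0.122, 0.993, -0.001], [0.993, -0.122, -0.0], [-0.0, -0.001, -1.0]]
ft_force: [-14.1, 5.6, 14.6]
gripper_width: 0.0077
finger_force: 62.0
```

```bash
python3 -m creep '[{"gripper":240,"x":1.4,"y":-0.1,"z":0.8,"rx":0,"ry":0,"rz":0},{"gripper":240,"x":2.8,"y":-0.3,"z":1.5,"rx":0,"ry":0,"rz":0},{"gripper":240,"x":4.3,"y":-0.5,"z":2.1,"rx":0,"ry":0,"rz":0},{"gripper":240,"x":5.9,"y":-0.7,"z":2.5,"rx":0,"ry":0,"rz":0},{"gripper":240,"x":7.4,"y":-0.9,"z":2.8,"rx":0,"ry":0,"rz":0},{"gripper":240,"x":9,"y":-1.1,"z":2.9,"rx":0,"ry":0,"rz":0},{"gripper":240,"x":10.6,"y":-1.3,"z":2.9,"rx":0,"ry":0,"rz":0},{"gripper":240,"x":12.2,"y":-1.5,"z":2.8,"rx":0,"ry":0,"rz":0},{"gripper":240,"x":13.8,"y":-1.7,"z":2.5,"rx":0,"ry":0,"rz":0},{"gripper":240,"x":15.3,"y":-1.9,"z":2,"rx":0,"ry":0,"rz":0}]'
python3 - <<'E'
from h import *
c=cam('side');cv2.imwrite('pics/s2.png',cv2.resize(c['img'][100:300,160:440],None,fx=2.8,fy=2.8,interpolation=cv2.INTER_CUBIC))
E
```

```text
clock: 10.67
tool_pos: [0.6827, -0.145, 0.171]
ee_rot: [[0.122, 0.993, 0.003], [0.993, -0.122, -0.001], [-0.001, 0.003, -1.0]]
ft_force: [-1.9, -1.1, 6.9]
gripper_width: 0.0076
finger_force: 63.1
```

View pics/s2.png

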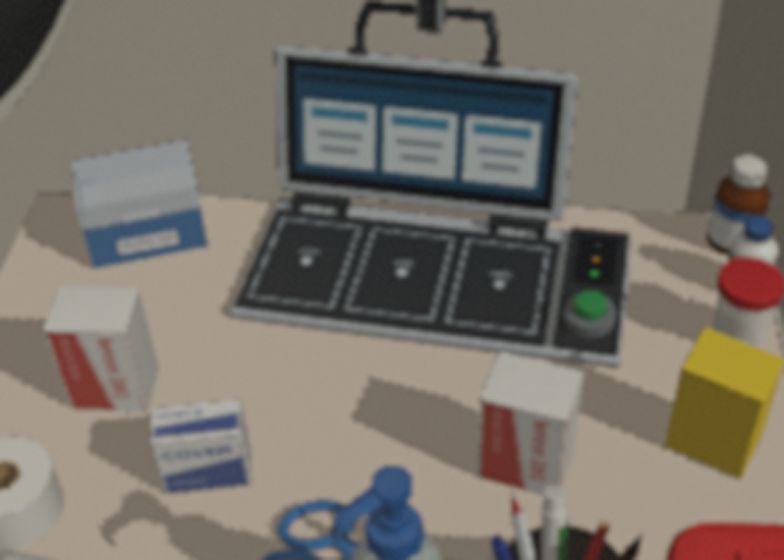

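Screen raised, with the pad's three fields visible at (305,262), (402,272) and (500,287) in the crop. I'll release, rise and measure the angle, and refit the reader and cartons.

```bash
python3 -m creep '[{"gripper":165,"x":0,"y":0,"z":0,"rx":0,"ry":0,"rz":0},{"gripper":165,"x":0,"y":0,"z":0,"rx":0,"ry":0,"rz":0},{"gripper":165,"x":0,"y":0,"z":0,"rx":0,"ry":0,"rz":0},{"gripper":165,"x":0,"y":0,"z":1.5,"rx":0,"ry":0,"rz":0},{"gripper":165,"x":0,"y":0,"z":3,"rx":0,"ry":0,"rz":0},{"gripper":165,"x":0,"y":0,"z":5,"rx":0,"ry":0,"rz":0},{"gripper":120,"x":0,"y":0,"z":7,"rx":0,"ry":0,"rz":0},{"gripper":80,"x":-1,"y":-1,"z":8,"rx":0,"ry":0,"rz":0},{"gripper":40,"x":-4,"y":-2,"z":8,"rx":0,"ry":0,"rz":0},{"gripper":0,"x":-7,"y":-3,"z":8,"rx":0,"ry":0,"rz":0}]'
cat >> h.py <<'E'
def cartons(P,lo=.082,hi=.1,minp=250):
    z=P[...,2]; m=((z>lo)&(z<hi)&(P[...,0]<.52)&(P[...,0]>.28)).astype(np.uint8)
    n,l,st,ce=cv2.connectedComponentsWithStats(m)
    for i in range(1,n):
        if st[i,4]>minp:
            (x,y),s,a=cv2.minAreaRect(P[l==i][:,:2].astype(np.float32))
            print('comp',ce[i].round(),st[i,4],np.round([x,y],4),np.round(s,3),round(a,1))
E
python3 - <<'E'
from h import *
np.set_printoptions(precision=4,suppress=True)
c=cam('side'); P=cloud(c)
# screen region crop(290..555,60..205)/2.8 + offsets
m=np.zeros(P.shape[:2],bool); m[100+75//1*1//1*1*0+24:100+70,160+107:160+195]=True
q=P[m]; q=q[np.isfinite(q[:,0])]; q=q[(q[:,2]>.04)&(q[:,0]>.58)&(q[:,0]<.75)]
ctr=np.median(q,0)
for _ in range(3):
    u,s,vt=np.linalg.svd(q-q.mean(0),full_matrices=False); n=vt[2]; r=(q-q.mean(0))@n; q=q[np.abs(r)<.004]
n*=-np.sign(n[0]); print('n',n,'angle',90+np.degrees(np.arcsin(n[2])),'yaw',np.degrees(np.arctan2(-n[1],-n[0])),len(q),q.mean(0))
t=cam('top'); Q=cloud(t); cartons(Q)
h=bot.tip_of('screen_hinge','top'); print([(d['p'],d['at'],w(t,*d['at'],z=.0195)) for d in h[:2]])
for k in ['pad','pad_edge','key_top']:
    for nn,cc in (('top',t),('side',c)):
        print(k,nn,[(round(d['p'],2),w(cc,*d['at'],z=.03 if k=='key_top' else .012)) for d in bot.tip_of(k,nn)[:2]])
# reader base front edge: bright rim on top image
cv2.imwrite('pics/t2.png',cv2.resize(t['img'][140:290,190:460],None,fx=2.9,fy=2.9,interpolation=cv2.INTER_CUBIC))
E
```

```text
clock: 11.55
tool_pos: [0.6107, -0.175, 0.2501]
ee_rot: [[0.121, 0.993, 0.002], [0.993, -0.121, -0.001], [-0.001, 0.002, -1.0]]
ft_force: [-0.8, -0.9, -0.3]
gripper_width: 0.077
finger_force: 0.0
n [-0.9519  0.1241  0.28  ] angle 106.26215436004011 yaw -7.425377345218017 3750 [ 0.6391 -0.1422  0.0948]
comp [470. 255.] 424 [ 0.3999 -0.4382] [0.239 0.004] 0.5
comp [434. 257.] 718 [ 0.3922 -0.3674] [0.061 0.046] 62.2
comp [366. 271.] 684 [ 0.3658 -0.2291] [0.06  0.046] 73.8
[]
pad top []
pad side [(0.71, array([ 0.5485, -0.1273,  0.012 ]))]
pad_edge top []
pad_edge side [(0.65, array([ 0.4891, -0.122 ,  0.012 ]))]
key_top top [(0.42, array([ 0.4973, -0.2849,  0.03  ]))]
key_top side []
```

View pics/t2.png

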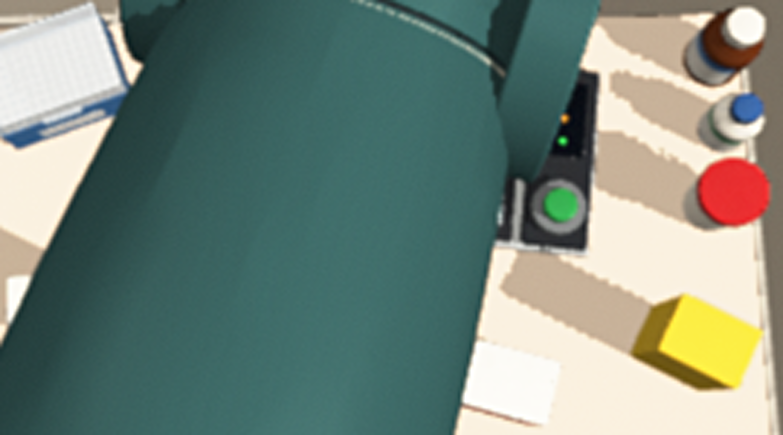

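Only the right side is visible in the top view: B at (512,382), key at (560,205). The arm hides the rest. The screen is at about 106°. Next, carton B.

```bash
python3 -m creep '[{"gripper":0,"x":-3,"y":-0.7,"z":0,"rx":0,"ry":0,"rz":7},{"gripper":0,"x":-6,"y":-1.4,"z":0,"rx":0,"ry":0,"rz":14},{"gripper":0,"x":-9,"y":-2,"z":0,"rx":0,"ry":0,"rz":21},{"gripper":0,"x":-12,"y":-2.7,"z":0,"rx":0,"ry":0,"rz":28},{"gripper":0,"x":-15,"y":-3.4,"z":0,"rx":0,"ry":0,"rz":35},{"gripper":0,"x":-18,"y":-4,"z":0,"rx":0,"ry":0,"rz":42},{"gripper":0,"x":-21,"y":-4.7,"z":0,"rx":0,"ry":0,"rz":49},{"gripper":0,"x":-23,"y":-5.2,"z":0,"rx":0,"ry":0,"rz":56},{"gripper":0,"x":-24.5,"y":-5.5,"z":0,"rx":0,"ry":0,"rz":63},{"gripper":0,"x":-24.5,"y":-5.5,"z":0,"rx":0,"ry":0,"rz":70}]'
python3 -m creep '[{"gripper":0,"x":0,"y":0,"z":-2,"rx":0,"ry":0,"rz":6},{"gripper":0,"x":0,"y":0,"z":-4,"rx":0,"ry":0,"rz":11},{"gripper":0,"x":0,"y":0,"z":-7,"rx":0,"ry":0,"rz":11},{"gripper":0,"x":0,"y":0,"z":-10,"rx":0,"ry":0,"rz":11},{"gripper":0,"x":0,"y":0,"z":-11,"rx":0,"ry":0,"rz":11},{"gripper":0,"x":0,"y":0,"z":-11,"rx":0,"ry":0,"rz":11},{"gripper":0,"x":0,"y":0,"z":-11,"rx":0,"ry":0,"rz":11},{"gripper":0,"x":0,"y":0,"z":-11,"rx":0,"ry":0,"rz":11},{"gripper":0,"x":0,"y":0,"z":-11,"rx":0,"ry":0,"rz":11},{"gripper":0,"x":0,"y":0,"z":-11,"rx":0,"ry":0,"rz":11}]'
python3 - <<'E'
from h import *
c=cam('side');cv2.imwrite('pics/s3.png',cv2.resize(c['img'][130:330,170:450],None,fx=2.8,fy=2.8,interpolation=cv2.INTER_CUBIC))
P=cloud(c);cartons(P,minp=150); t=cam('top');cartons(cloud(t))
for k in ['pad','pad_edge']:print(k,[(round(d['p'],2),w(c,*d['at'],z=.012)) for d in bot.tip_of(k,'side')[:2]])
E
```

```text
clock: 12.83
tool_pos: [0.3648, -0.23, 0.2488]
ee_rot: [[-0.893, 0.45, 0.0], [0.45, 0.893, -0.001], [-0.001, -0.001, -1.0]]
ft_force: [0.1, -1.2, -0.6]
gripper_width: 0.0853
finger_force: 0.0
clock: 13.67
tool_pos: [0.3669, -0.2298, 0.1397]
ee_rot: [[-0.961, 0.276, 0.001], [0.276, 0.961, -0.001], [-0.002, -0.001, -1.0]]
ft_force: [-0.5, -0.0, -0.4]
gripper_width: 0.0854
finger_force: 0.0
comp [459. 232.] 347 [ 0.3998 -0.4414] [0.003 0.239] 89.9
comp [421. 230.] 606 [ 0.3893 -0.3696] [0.06  0.047] 61.6
comp [349. 238.] 647 [ 0.3628 -0.2302] [0.061 0.047] 73.5
comp [208. 246.] 679 [0.4229 0.0881] [0.046 0.06 ] 1.1
pad [(0.6, array([ 0.54824349, -0.12990327,  0.012     ]))]
pad_edge [(0.91, array([ 0.48224031, -0.1216775 ,  0.012     ]))]
```

View pics/s3.png

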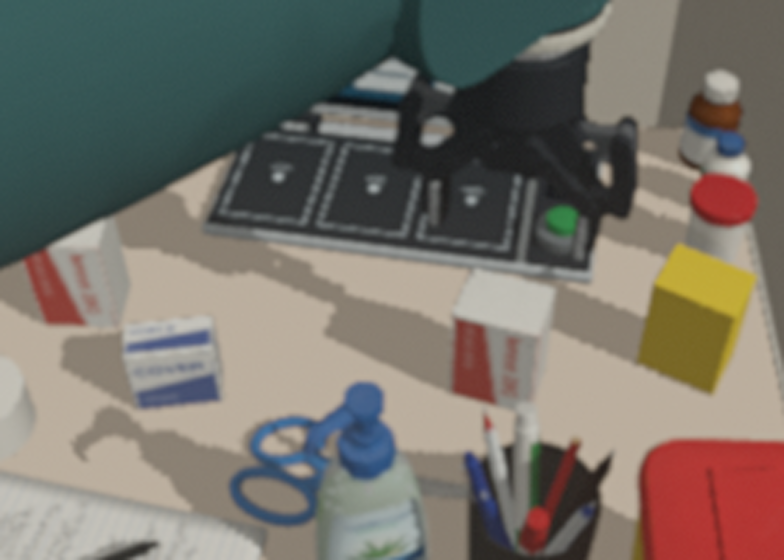

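B at (505,335) in the crop is unmoved and the gripper is above it; A at (80,275), slips at (172,360). Grip and lift.

```bash
python3 -m creep '[{"gripper":0,"x":0,"y":0,"z":-2,"rx":0,"ry":0,"rz":0},{"gripper":0,"x":0,"y":0,"z":-4,"rx":0,"ry":0,"rz":0},{"gripper":0,"x":0,"y":0,"z":-6,"rx":0,"ry":0,"rz":0},{"gripper":0,"x":0,"y":0,"z":-8,"rx":0,"ry":0,"rz":0},{"gripper":0,"x":0,"y":0,"z":-9.2,"rx":0,"ry":0,"rz":0},{"gripper":0,"x":0,"y":0,"z":-9.2,"rx":0,"ry":0,"rz":0},{"gripper":120,"x":0,"y":0,"z":-9.2,"rx":0,"ry":0,"rz":0},{"gripper":120,"x":0,"y":0,"z":-9.2,"rx":0,"ry":0,"rz":0},{"gripper":120,"x":0,"y":0,"z":-9.2,"rx":0,"ry":0,"rz":0},{"gripper":120,"x":0,"y":0,"z":-9.2,"rx":0,"ry":0,"rz":0}]'
python3 -m creep '[{"gripper":120,"x":0,"y":0,"z":0,"rx":0,"ry":0,"rz":0},{"gripper":120,"x":0,"y":0,"z":1,"rx":0,"ry":0,"rz":0},{"gripper":120,"x":0,"y":0,"z":2,"rx":0,"ry":0,"rz":0},{"gripper":120,"x":0,"y":0,"z":3,"rx":0,"ry":0,"rz":0},{"gripper":120,"x":1.5,"y":0.6,"z":3,"rx":0,"ry":0,"rz":3},{"gripper":120,"x":3.5,"y":1.4,"z":3,"rx":0,"ry":0,"rz":6},{"gripper":120,"x":5.5,"y":2.2,"z":3,"rx":0,"ry":0,"rz":9},{"gripper":120,"x":7,"y":2.8,"z":3,"rx":0,"ry":0,"rz":9},{"gripper":120,"x":7.9,"y":3.1,"z":3,"rx":0,"ry":0,"rz":9},{"gripper":120,"x":7.9,"y":3.1,"z":3,"rx":0,"ry":0,"rz":9}]'
python3 - <<'E'
from h import *
c=cam('side');cv2.imwrite('pics/s4.png',cv2.resize(c['img'][130:290,200:400],None,fx=3.5,fy=3.5,interpolation=cv2.INTER_CUBIC))
print(bot.sense()['ft_force'])
E
```

```text
clock: 14.7
tool_pos: [0.3671, -0.23, 0.0478]
ee_rot: [[-0.961, 0.276, 0.002], [0.276, 0.961, -0.001], [-0.002, -0.001, -1.0]]
ft_force: [-0.7, -0.8, 7.1]
gripper_width: 0.0599
finger_force: 65.6
clock: 15.53
tool_pos: [0.4466, -0.1981, 0.077]
ee_rot: [[-0.993, 0.121, 0.0], [0.121, 0.993, -0.0], [-0.0, 0.0, -1.0]]
ft_force: [1.0, -0.7, -2.3]
gripper_width: 0.0596
finger_force: 65.1
[-0.74756712  0.37580457 -2.85436476]
```

View pics/s4.png

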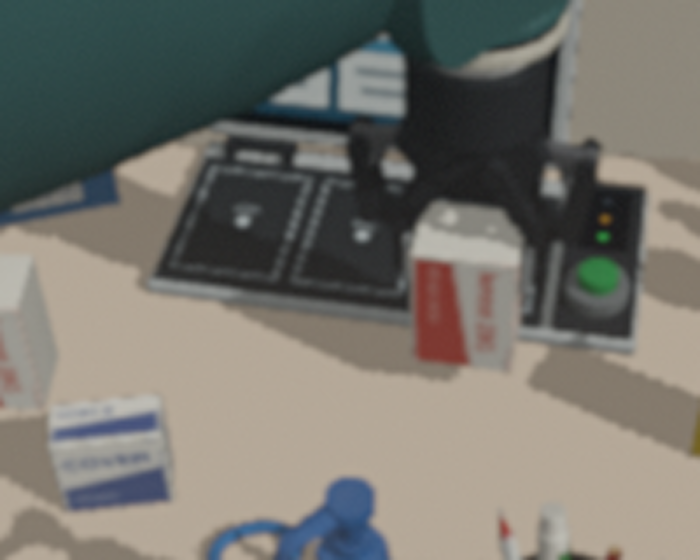

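B is held upright over the bench at (465,300), in front of the right field. Lower it and advance gently.

```bash
python3 -m creep '[{"gripper":120,"x":0,"y":0,"z":-1,"rx":0,"ry":0,"rz":0},{"gripper":120,"x":0,"y":0,"z":-2,"rx":0,"ry":0,"rz":0},{"gripper":120,"x":0,"y":0,"z":-2.7,"rx":0,"ry":0,"rz":0},{"gripper":120,"x":0,"y":0,"z":-2.9,"rx":0,"ry":0,"rz":0},{"gripper":120,"x":0,"y":0,"z":-2.9,"rx":0,"ry":0,"rz":0},{"gripper":120,"x":0.1,"y":0,"z":-2.9,"rx":0,"ry":0,"rz":0},{"gripper":120,"x":0.2,"y":0,"z":-2.9,"rx":0,"ry":0,"rz":0},{"gripper":120,"x":0.3,"y":0,"z":-2.9,"rx":0,"ry":0,"rz":0},{"gripper":120,"x":0.4,"y":-0.1,"z":-2.9,"rx":0,"ry":0,"rz":0},{"gripper":120,"x":0.4,"y":-0.1,"z":-2.9,"rx":0,"ry":0,"rz":0}]'
python3 -m creep '[{"gripper":120,"x":0.1,"y":0,"z":0,"rx":0,"ry":0,"rz":0},{"gripper":120,"x":0.2,"y":0,"z":0,"rx":0,"ry":0,"rz":0},{"gripper":120,"x":0.2,"y":0,"z":0,"rx":0,"ry":0,"rz":0},{"gripper":120,"x":0.2,"y":0,"z":0,"rx":0,"ry":0,"rz":0},{"gripper":120,"x":0.2,"y":0,"z":0,"rx":0,"ry":0,"rz":0},{"gripper":120,"x":0.2,"y":0,"z":0,"rx":0,"ry":0,"rz":0},{"gripper":120,"x":0.2,"y":0,"z":0,"rx":0,"ry":0,"rz":0},{"gripper":120,"x":0.2,"y":0,"z":0,"rx":0,"ry":0,"rz":0},{"gripper":120,"x":0.2,"y":0,"z":0,"rx":0,"ry":0,"rz":0},{"gripper":120,"x":0.2,"y":0,"z":0,"rx":0,"ry":0,"rz":0}]'
python3 -m creep '[{"gripper":120,"x":0.1,"y":0,"z":0,"rx":0,"ry":0,"rz":0},{"gripper":120,"x":0.2,"y":0,"z":0,"rx":0,"ry":0,"rz":0},{"gripper":120,"x":0.2,"y":0,"z":0,"rx":0,"ry":0,"rz":0},{"gripper":120,"x":0.2,"y":0,"z":0,"rx":0,"ry":0,"rz":0},{"gripper":120,"x":0.2,"y":0,"z":0,"rx":0,"ry":0,"rz":0},{"gripper":120,"x":0.2,"y":0,"z":0,"rx":0,"ry":0,"rz":0},{"gripper":120,"x":0.2,"y":0,"z":0,"rx":0,"ry":0,"rz":0},{"gripper":120,"x":0.2,"y":0,"z":0,"rx":0,"ry":0,"rz":0},{"gripper":120,"x":0.2,"y":0,"z":0,"rx":0,"ry":0,"rz":0},{"gripper":120,"x":0.2,"y":0,"z":0,"rx":0,"ry":0,"rz":0}]'
```

```text
clock: 16.42
tool_pos: [0.4491, -0.1998, 0.0473]
ee_rot: [[-0.992, 0.123, -0.0], [0.123, 0.992, 0.0], [0.0, 0.0, -1.0]]
ft_force: [-2.9, 1.4, 8.0]
gripper_width: 0.0598
finger_force: 65.9
clock: 17.25
tool_pos: [0.4511, -0.2, 0.0473]
ee_rot: [[-0.992, 0.123, 0.0], [0.123, 0.992, -0.0], [-0.0, -0.0, -1.0]]
ft_force: [-2.0, -1.1, 7.1]
gripper_width: 0.0599
finger_force: 66.0
clock: 18.08
tool_pos: [0.4531, -0.2001, 0.0473]
ee_rot: [[-0.992, 0.123, 0.0], [0.123, 0.992, -0.001], [-0.0, -0.001, -1.0]]
ft_force: [-2.6, -1.0, 6.8]
gripper_width: 0.0602
finger_force: 65.9
```

```bash
python3 -m creep '[{"gripper":120,"x":0.1,"y":0,"z":0,"rx":0,"ry":0,"rz":0},{"gripper":120,"x":0.2,"y":0,"z":0,"rx":0,"ry":0,"rz":0},{"gripper":120,"x":0.2,"y":0,"z":0,"rx":0,"ry":0,"rz":0},{"gripper":120,"x":0.2,"y":0,"z":0,"rx":0,"ry":0,"rz":0},{"gripper":120,"x":0.2,"y":0,"z":0,"rx":0,"ry":0,"rz":0},{"gripper":120,"x":0.2,"y":0,"z":0,"rx":0,"ry":0,"rz":0},{"gripper":120,"x":0.2,"y":0,"z":0,"rx":0,"ry":0,"rz":0},{"gripper":120,"x":0.2,"y":0,"z":0,"rx":0,"ry":0,"rz":0},{"gripper":120,"x":0.2,"y":0,"z":0,"rx":0,"ry":0,"rz":0},{"gripper":120,"x":0.2,"y":0,"z":0,"rx":0,"ry":0,"rz":0}]'
python3 -m creep '[{"gripper":120,"x":0.1,"y":0,"z":0,"rx":0,"ry":0,"rz":0},{"gripper":120,"x":0.2,"y":0,"z":0,"rx":0,"ry":0,"rz":0},{"gripper":120,"x":0.2,"y":0,"z":0,"rx":0,"ry":0,"rz":0},{"gripper":120,"x":0.2,"y":0,"z":0,"rx":0,"ry":0,"rz":0},{"gripper":120,"x":0.2,"y":0,"z":0,"rx":0,"ry":0,"rz":0},{"gripper":120,"x":0.2,"y":0,"z":0,"rx":0,"ry":0,"rz":0},{"gripper":120,"x":0.2,"y":0,"z":0,"rx":0,"ry":0,"rz":0},{"gripper":120,"x":0.2,"y":0,"z":0,"rx":0,"ry":0,"rz":0},{"gripper":120,"x":0.2,"y":0,"z":0,"rx":0,"ry":0,"rz":0},{"gripper":120,"x":0.2,"y":0,"z":0,"rx":0,"ry":0,"rz":0}]'
python3 -m creep '[{"gripper":120,"x":0.1,"y":0,"z":0,"rx":0,"ry":0,"rz":0},{"gripper":120,"x":0.2,"y":0,"z":0,"rx":0,"ry":0,"rz":0},{"gripper":120,"x":0.2,"y":0,"z":0,"rx":0,"ry":0,"rz":0},{"gripper":120,"x":0.2,"y":0,"z":0,"rx":0,"ry":0,"rz":0},{"gripper":120,"x":0.2,"y":0,"z":0,"rx":0,"ry":0,"rz":0},{"gripper":120,"x":0.2,"y":0,"z":0,"rx":0,"ry":0,"rz":0},{"gripper":120,"x":0.2,"y":0,"z":0,"rx":0,"ry":0,"rz":0},{"gripper":120,"x":0.2,"y":0,"z":0,"rx":0,"ry":0,"rz":0},{"gripper":120,"x":0.2,"y":0,"z":0,"rx":0,"ry":0,"rz":0},{"gripper":120,"x":0.2,"y":0,"z":0,"rx":0,"ry":0,"rz":0}]'
```

```text
clock: 18.92
tool_pos: [0.4546, -0.2001, 0.0475]
ee_rot: [[-0.992, 0.123, -0.001], [0.123, 0.992, -0.001], [0.001, -0.001, -1.0]]
ft_force: [-9.3, -0.3, 13.7]
gripper_width: 0.0595
finger_force: 66.5
clock: 19.75
tool_pos: [0.4565, -0.2002, 0.0477]
ee_rot: [[-0.992, 0.123, -0.001], [0.123, 0.992, -0.001], [0.001, -0.001, -1.0]]
ft_force: [-11.3, -1.1, 16.0]
gripper_width: 0.06
finger_force: 66.8
clock: 20.58
tool_pos: [0.4585, -0.2004, 0.0479]
ee_rot: [[-0.992, 0.123, -0.001], [0.123, 0.992, -0.001], [0.001, -0.001, -1.0]]
ft_force: [-12.3, -2.8, 17.1]
gripper_width: 0.0601
finger_force: 67.0
```

Contact came at tool x≈0.4545. Back off the surplus, release, rise and go behind the carton.

```bash
python3 -m creep '[{"gripper":120,"x":-0.2,"y":0,"z":0,"rx":0,"ry":0,"rz":0},{"gripper":120,"x":-0.3,"y":0,"z":0,"rx":0,"ry":0,"rz":0},{"gripper":120,"x":-0.3,"y":0,"z":0,"rx":0,"ry":0,"rz":0},{"gripper":60,"x":-0.3,"y":0,"z":0,"rx":0,"ry":0,"rz":0},{"gripper":30,"x":-0.3,"y":0,"z":0,"rx":0,"ry":0,"rz":0},{"gripper":20,"x":-0.3,"y":0,"z":0,"rx":0,"ry":0,"rz":0},{"gripper":20,"x":-0.3,"y":0,"z":2,"rx":0,"ry":0,"rz":0},{"gripper":20,"x":-0.3,"y":0,"z":5,"rx":0,"ry":0,"rz":0},{"gripper":20,"x":-0.3,"y":0,"z":8,"rx":0,"ry":0,"rz":0},{"gripper":20,"x":-0.3,"y":0,"z":9,"rx":0,"ry":0,"rz":0}]'
python3 -m creep '[{"gripper":255,"x":-1.5,"y":0.2,"z":0,"rx":0,"ry":0,"rz":0},{"gripper":255,"x":-3.5,"y":0.4,"z":0,"rx":0,"ry":0,"rz":0},{"gripper":255,"x":-5.5,"y":0.7,"z":0,"rx":0,"ry":0,"rz":0},{"gripper":255,"x":-7.5,"y":0.9,"z":0,"rx":0,"ry":0,"rz":0},{"gripper":255,"x":-7.5,"y":0.9,"z":0,"rx":0,"ry":0,"rz":0},{"gripper":255,"x":-7.5,"y":0.9,"z":0,"rx":0,"ry":0,"rz":0},{"gripper":255,"x":-7.5,"y":0.9,"z":0,"rx":0,"ry":0,"rz":0},{"gripper":255,"x":-7.5,"y":0.9,"z":0,"rx":0,"ry":0,"rz":0},{"gripper":255,"x":-7.5,"y":0.9,"z":0,"rx":0,"ry":0,"rz":0},{"gripper":255,"x":-7.5,"y":0.9,"z":0,"rx":0,"ry":0,"rz":0}]'
python3 - <<'E'
from h import *
c=cam('side');cv2.imwrite('pics/s5.png',cv2.resize(c['img'][130:290,200:400],None,fx=3.5,fy=3.5,interpolation=cv2.INTER_CUBIC))
cartons(cloud(c),minp=120);t=cam('top');cartons(cloud(t),minp=120)
E
```

```text
clock: 21.42
tool_pos: [0.4573, -0.2, 0.1413]
ee_rot: [[-0.993, 0.122, 0.004], [0.122, 0.993, -0.002], [-0.004, -0.001, -1.0]]
ft_force: [1.4, -0.3, 0.5]
gripper_width: 0.079
finger_force: 0.0
clock: 22.25
tool_pos: [0.3818, -0.1905, 0.1371]
ee_rot: [[-0.993, 0.122, -0.0], [0.122, 0.993, 0.0], [0.001, 0.0, -1.0]]
ft_force: [-0.7, -0.0, 0.3]
gripper_width: -0.0001
finger_force: 0.0
comp [459. 232.] 354 [ 0.3999 -0.4413] [0.004 0.239] 89.9
comp [342. 208.] 195 [ 0.4454 -0.2156] [0.028 0.046] 81.8
comp [421. 230.] 599 [ 0.3891 -0.3695] [0.06  0.047] 60.7
comp [470. 255.] 432 [ 0.3998 -0.4382] [0.239 0.005] 0.5
comp [191. 236.] 688 [0.4439 0.1227] [0.046 0.061] 5.5
comp [445. 261.] 182 [ 0.3817 -0.387 ] [0.019 0.046] 65.2
```

View pics/s5.png

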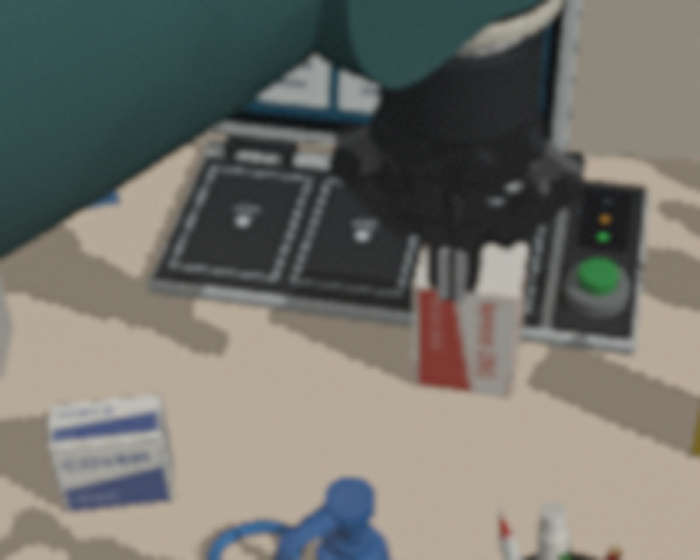

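B stands upright at (465,335) against the edge. A has been knocked to (0.444, 0.123). Push B over from up high.

```bash
python3 -m creep '[{"gripper":255,"x":0,"y":0,"z":-2,"rx":0,"ry":0,"rz":0},{"gripper":255,"x":0,"y":0,"z":-4,"rx":0,"ry":0,"rz":0},{"gripper":255,"x":0,"y":0,"z":-6,"rx":0,"ry":0,"rz":0},{"gripper":255,"x":1,"y":-0.1,"z":-6,"rx":0,"ry":0,"rz":0},{"gripper":255,"x":2,"y":-0.25,"z":-6,"rx":0,"ry":0,"rz":0},{"gripper":255,"x":2.8,"y":-0.35,"z":-6,"rx":0,"ry":0,"rz":0},{"gripper":255,"x":3.4,"y":-0.4,"z":-6,"rx":0,"ry":0,"rz":0},{"gripper":255,"x":4,"y":-0.5,"z":-6,"rx":0,"ry":0,"rz":0},{"gripper":255,"x":4.5,"y":-0.6,"z":-6,"rx":0,"ry":0,"rz":0},{"gripper":255,"x":5,"y":-0.6,"z":-6,"rx":0,"ry":0,"rz":0}]'
python3 -m creep '[{"gripper":255,"x":0.5,"y":-0.1,"z":0,"rx":0,"ry":0,"rz":0},{"gripper":255,"x":1,"y":-0.1,"z":0,"rx":0,"ry":0,"rz":0},{"gripper":255,"x":1.5,"y":-0.2,"z":0,"rx":0,"ry":0,"rz":0},{"gripper":255,"x":2,"y":-0.25,"z":0,"rx":0,"ry":0,"rz":0},{"gripper":255,"x":2.5,"y":-0.3,"z":0,"rx":0,"ry":0,"rz":0},{"gripper":255,"x":3,"y":-0.4,"z":0,"rx":0,"ry":0,"rz":0},{"gripper":255,"x":3.5,"y":-0.45,"z":0,"rx":0,"ry":0,"rz":0},{"gripper":255,"x":4,"y":-0.5,"z":0,"rx":0,"ry":0,"rz":0},{"gripper":255,"x":4.5,"y":-0.6,"z":0,"rx":0,"ry":0,"rz":0},{"gripper":255,"x":4.5,"y":-0.6,"z":0,"rx":0,"ry":0,"rz":0}]'
python3 - <<'E'
from h import *
c=cam('side');cv2.imwrite('pics/s6.png',cv2.resize(c['img'][130:290,200:400],None,fx=3.5,fy=3.5,interpolation=cv2.INTER_CUBIC))
E
```

```text
clock: 23.18
tool_pos: [0.4319, -0.1966, 0.0774]
ee_rot: [[-0.993, 0.122, 0.0], [0.122, 0.993, -0.0], [-0.0, -0.0, -1.0]]
ft_force: [-0.9, 0.3, 2.0]
gripper_width: -0.0
finger_force: 0.5
clock: 24.02
tool_pos: [0.4772, -0.2026, 0.0773]
ee_rot: [[-0.993, 0.122, 0.0], [0.122, 0.993, 0.0], [-0.0, 0.0, -1.0]]
ft_force: [-0.1, -0.2, 0.2]
gripper_width: -0.0
finger_force: 0.0
```

View pics/s6.png

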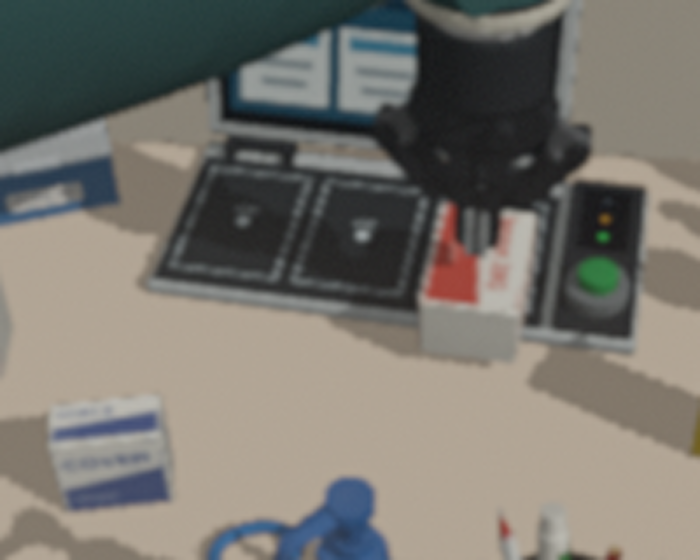

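B lies flat on its tag face in the right field, overhanging the front edge a little at (470,335). Go behind it, measure, then nudge it in.

```bash
python3 -m creep '[{"gripper":255,"x":0,"y":0,"z":1,"rx":0,"ry":0,"rz":0},{"gripper":255,"x":-2,"y":0.2,"z":2,"rx":0,"ry":0,"rz":0},{"gripper":255,"x":-4,"y":0.5,"z":2,"rx":0,"ry":0,"rz":0},{"gripper":255,"x":-6,"y":0.7,"z":2,"rx":0,"ry":0,"rz":0},{"gripper":255,"x":-8,"y":1,"z":2,"rx":0,"ry":0,"rz":0},{"gripper":255,"x":-8,"y":1,"z":-1,"rx":0,"ry":0,"rz":0},{"gripper":255,"x":-8,"y":1,"z":-4,"rx":0,"ry":0,"rz":0},{"gripper":255,"x":-8,"y":1,"z":-4.5,"rx":0,"ry":0,"rz":0},{"gripper":255,"x":-8,"y":1,"z":-4.5,"rx":0,"ry":0,"rz":0},{"gripper":255,"x":-8,"y":1,"z":-4.5,"rx":0,"ry":0,"rz":0}]'
cat >> h.py <<'E'
def lying(P):
    z=P[...,2]; m=((z>.048)&(z<.066)&(P[...,0]>.44)&(P[...,0]<.62)&(P[...,1]<.0)&(P[...,1]>-.25)).astype(np.uint8)
    n,l,st,ce=cv2.connectedComponentsWithStats(m); a=np.radians(-7.2)
    for i in range(1,n):
        if st[i,4]>100:
            (x,y),s,an=cv2.minAreaRect(P[l==i][:,:2].astype(np.float32))
            d=np.array([x-.557,y+.1537])
            print('lying',st[i,4],np.round([x,y],4),'local',np.round([d@[np.cos(a),np.sin(a)],d@[-np.sin(a),np.cos(a)]],4),np.round(s,3),round(an,1))
E
python3 - <<'E'
from h import *
for n in('side','top'): lying(cloud(cam(n)))
E
```

```text
clock: 24.9
tool_pos: [0.3968, -0.1927, 0.0337]
ee_rot: [[-0.993, 0.122, 0.0], [0.122, 0.993, -0.0], [-0.0, -0.0, -1.0]]
ft_force: [0.6, 0.0, 0.1]
gripper_width: -0.0001
finger_force: 0.0
lying 253 [ 0.5191 -0.2075] local [-0.0309 -0.0582] [0.059 0.032] 83.1
```

```bash
python3 -m creep '[{"gripper":255,"x":1.5,"y":-0.2,"z":0,"rx":0,"ry":0,"rz":0},{"gripper":255,"x":2.5,"y":-0.3,"z":0,"rx":0,"ry":0,"rz":0},{"gripper":255,"x":3.5,"y":-0.4,"z":0,"rx":0,"ry":0,"rz":0},{"gripper":255,"x":4.5,"y":-0.5,"z":0,"rx":0,"ry":0,"rz":0},{"gripper":255,"x":5.5,"y":-0.7,"z":0,"rx":0,"ry":0,"rz":0},{"gripper":255,"x":6.5,"y":-0.8,"z":0,"rx":0,"ry":0,"rz":0},{"gripper":255,"x":7.4,"y":-0.9,"z":0,"rx":0,"ry":0,"rz":0},{"gripper":255,"x":8.2,"y":-1,"z":0,"rx":0,"ry":0,"rz":0},{"gripper":255,"x":8.8,"y":-1.1,"z":0,"rx":0,"ry":0,"rz":0},{"gripper":255,"x":9,"y":-1.1,"z":0,"rx":0,"ry":0,"rz":0}]'
python3 -m creep '[{"gripper":255,"x":-1,"y":0.1,"z":0,"rx":0,"ry":0,"rz":0},{"gripper":255,"x":-4,"y":0.5,"z":0,"rx":0,"ry":0,"rz":0},{"gripper":255,"x":-6,"y":1,"z":3,"rx":0,"ry":0,"rz":0},{"gripper":255,"x":-6,"y":4,"z":6,"rx":0,"ry":0,"rz":0},{"gripper":200,"x":-6,"y":8,"z":9,"rx":0,"ry":0,"rz":0},{"gripper":100,"x":-6,"y":12,"z":12,"rx":0,"ry":0,"rz":0},{"gripper":0,"x":-6,"y":16,"z":13,"rx":0,"ry":0,"rz":0},{"gripper":0,"x":-6,"y":20,"z":13,"rx":0,"ry":0,"rz":0},{"gripper":0,"x":-6,"y":24,"z":13,"rx":0,"ry":0,"rz":0},{"gripper":0,"x":-6,"y":26,"z":13,"rx":0,"ry":0,"rz":0}]'
python3 - <<'E'
from h import *
for n in('side','top'):
    P=cloud(cam(n)); lying(P); cartons(P)
E
```

```text
clock: 25.83
tool_pos: [0.4872, -0.2036, 0.0322]
ee_rot: [[-0.993, 0.122, -0.0], [0.122, 0.993, 0.0], [0.0, 0.0, -1.0]]
ft_force: [-0.9, 0.3, 0.9]
gripper_width: -0.0001
finger_force: 0.5
clock: 26.67
tool_pos: [0.4253, 0.0588, 0.163]
ee_rot: [[-0.993, 0.122, 0.002], [0.122, 0.993, 0.001], [-0.002, 0.001, -1.0]]
ft_force: [0.3, 0.8, -0.8]
gripper_width: 0.0721
finger_force: 0.0
lying 124 [ 0.616  -0.2259] local [ 0.0676 -0.0643] [0.048 0.008] 86.9
lying 781 [ 0.5403 -0.2108] local [-0.0094 -0.0587] [0.061 0.092] 83.0
comp [459. 232.] 359 [ 0.3995 -0.4414] [0.003 0.239] 89.9
comp [179. 203.] 494 [0.4406 0.1209] [0.047 0.061] 6.4
comp [421. 230.] 603 [ 0.3898 -0.3696] [0.06  0.048] 62.0
lying 1143 [ 0.5434 -0.2092] local [-0.0065 -0.0568] [0.061 0.09 ] 83.0
comp [470. 256.] 424 [ 0.3998 -0.4387] [0.239 0.004] 0.2
comp [434. 257.] 713 [ 0.3926 -0.3673] [0.061 0.046] 62.3
```

```bash
python3 -m creep '[{"gripper":0,"x":0.5,"y":2,"z":0,"rx":0,"ry":0,"rz":4},{"gripper":0,"x":1,"y":4,"z":0,"rx":0,"ry":0,"rz":8},{"gripper":0,"x":1.6,"y":6.6,"z":0,"rx":0,"ry":0,"rz":12.5},{"gripper":0,"x":1.6,"y":6.6,"z":0,"rx":0,"ry":0,"rz":12.5},{"gripper":0,"x":1.6,"y":6.6,"z":-1,"rx":0,"ry":0,"rz":12.5},{"gripper":0,"x":1.6,"y":6.6,"z":-2,"rx":0,"ry":0,"rz":12.5},{"gripper":0,"x":1.6,"y":6.6,"z":-2.5,"rx":0,"ry":0,"rz":12.5},{"gripper":0,"x":1.6,"y":6.6,"z":-2.5,"rx":0,"ry":0,"rz":12.5},{"gripper":0,"x":1.6,"y":6.6,"z":-2.5,"rx":0,"ry":0,"rz":12.5},{"gripper":0,"x":1.6,"y":6.6,"z":-2.5,"rx":0,"ry":0,"rz":12.5}]'
python3 -c "
from h import *
cartons(cloud(cam('side')),minp=100)"
```

```text
clock: 27.6
tool_pos: [0.4425, 0.1221, 0.1375]
ee_rot: [[-0.995, -0.095, 0.0], [-0.095, 0.995, 0.0], [-0.0, -0.0, -1.0]]
ft_force: [0.4, 0.4, 0.2]
gripper_width: 0.0855
finger_force: 0.0
comp [459. 231.] 359 [ 0.4    -0.4415] [0.004 0.239] 89.9
comp [179. 203.] 496 [0.4407 0.1198] [0.046 0.062] 4.6
comp [421. 230.] 599 [ 0.3893 -0.3692] [0.06  0.048] 61.9
```

```bash
python3 -m creep '[{"gripper":0,"x":0,"y":0,"z":-2,"rx":0,"ry":0,"rz":0},{"gripper":0,"x":0,"y":0,"z":-4,"rx":0,"ry":0,"rz":0},{"gripper":0,"x":0,"y":0,"z":-6,"rx":0,"ry":0,"rz":0},{"gripper":0,"x":0,"y":0,"z":-8,"rx":0,"ry":0,"rz":0},{"gripper":0,"x":0,"y":0,"z":-9.1,"rx":0,"ry":0,"rz":0},{"gripper":0,"x":0,"y":0,"z":-9.1,"rx":0,"ry":0,"rz":0},{"gripper":120,"x":0,"y":0,"z":-9.1,"rx":0,"ry":0,"rz":0},{"gripper":120,"x":0,"y":0,"z":-9.1,"rx":0,"ry":0,"rz":0},{"gripper":120,"x":0,"y":0,"z":-9.1,"rx":0,"ry":0,"rz":0},{"gripper":120,"x":0,"y":0,"z":-9.1,"rx":0,"ry":0,"rz":0}]'
python3 -m creep '[{"gripper":120,"x":0,"y":0,"z":1.5,"rx":0,"ry":0,"rz":0},{"gripper":120,"x":0,"y":0,"z":3,"rx":0,"ry":0,"rz":0},{"gripper":120,"x":0,"y":-2,"z":4,"rx":0,"ry":0,"rz":-2},{"gripper":120,"x":0,"y":-5,"z":4,"rx":0,"ry":0,"rz":-4},{"gripper":120,"x":0,"y":-8.5,"z":4,"rx":0,"ry":0,"rz":-6},{"gripper":120,"x":0,"y":-12,"z":4,"rx":0,"ry":0,"rz":-8},{"gripper":120,"x":0.5,"y":-15.5,"z":4,"rx":0,"ry":0,"rz":-10},{"gripper":120,"x":1,"y":-19,"z":4,"rx":0,"ry":0,"rz":-12},{"gripper":120,"x":1.3,"y":-22,"z":4,"rx":0,"ry":0,"rz":-12.7},{"gripper":120,"x":1.3,"y":-23.8,"z":4,"rx":0,"ry":0,"rz":-12.7}]'
python3 - <<'E'
from h import *
c=cam('side');cv2.imwrite('pics/s7.png',cv2.resize(c['img'][130:290,200:400],None,fx=3.5,fy=3.5,interpolation=cv2.INTER_CUBIC))
print(bot.sense()['tool_pos'],bot.sense()['gripper_width'])
E
```

```text
clock: 28.48
tool_pos: [0.4433, 0.1226, 0.0479]
ee_rot: [[-0.995, -0.096, 0.002], [-0.096, 0.995, 0.0], [-0.002, 0.0, -1.0]]
ft_force: [-1.0, -0.7, 7.1]
gripper_width: 0.0597
finger_force: 65.2
clock: 29.32
tool_pos: [0.4557, -0.1183, 0.087]
ee_rot: [[-0.992, 0.128, 0.001], [0.128, 0.992, -0.001], [-0.001, -0.001, -1.0]]
ft_force: [1.2, -0.2, -1.5]
gripper_width: 0.0597
finger_force: 65.3
[ 0.45552344 -0.11964232  0.08691002] 0.05979619786199488
```

View pics/s7.png

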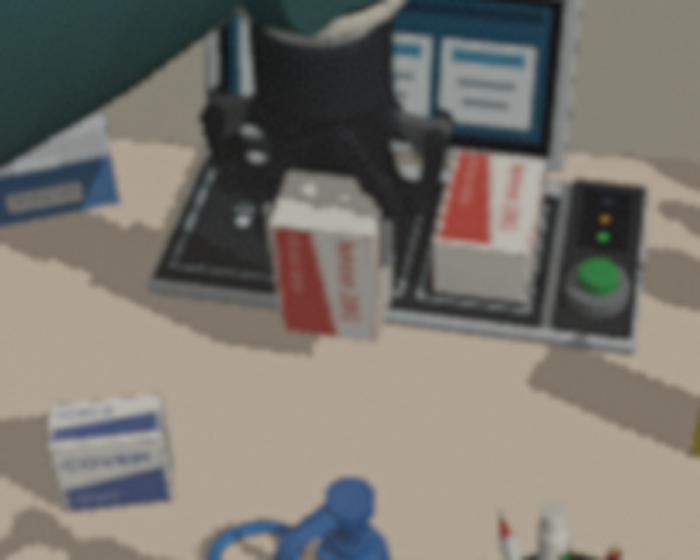

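B lies fully within its field at (490,225); A is held upright at (330,260), in front of the middle field. Lower it and advance.

```bash
python3 -m creep '[{"gripper":120,"x":0,"y":0,"z":-1,"rx":0,"ry":0,"rz":0},{"gripper":120,"x":0,"y":0,"z":-2.5,"rx":0,"ry":0,"rz":0},{"gripper":120,"x":0,"y":0,"z":-3.5,"rx":0,"ry":0,"rz":0},{"gripper":120,"x":0,"y":0,"z":-3.9,"rx":0,"ry":0,"rz":0},{"gripper":120,"x":0,"y":0,"z":-3.9,"rx":0,"ry":0,"rz":0},{"gripper":120,"x":0.1,"y":0,"z":-3.9,"rx":0,"ry":0,"rz":0},{"gripper":120,"x":0.2,"y":0,"z":-3.9,"rx":0,"ry":0,"rz":0},{"gripper":120,"x":0.3,"y":0,"z":-3.9,"rx":0,"ry":0,"rz":0},{"gripper":120,"x":0.4,"y":-0.1,"z":-3.9,"rx":0,"ry":0,"rz":0},{"gripper":120,"x":0.5,"y":-0.1,"z":-3.9,"rx":0,"ry":0,"rz":0}]'
python3 -m creep '[{"gripper":120,"x":0.1,"y":0,"z":0,"rx":0,"ry":0,"rz":0},{"gripper":120,"x":0.2,"y":0,"z":0,"rx":0,"ry":0,"rz":0},{"gripper":120,"x":0.2,"y":0,"z":0,"rx":0,"ry":0,"rz":0},{"gripper":120,"x":0.2,"y":0,"z":0,"rx":0,"ry":0,"rz":0},{"gripper":120,"x":0.2,"y":0,"z":0,"rx":0,"ry":0,"rz":0},{"gripper":120,"x":0.2,"y":0,"z":0,"rx":0,"ry":0,"rz":0},{"gripper":120,"x":0.2,"y":0,"z":0,"rx":0,"ry":0,"rz":0},{"gripper":120,"x":0.2,"y":0,"z":0,"rx":0,"ry":0,"rz":0},{"gripper":120,"x":0.2,"y":0,"z":0,"rx":0,"ry":0,"rz":0},{"gripper":120,"x":0.2,"y":0,"z":0,"rx":0,"ry":0,"rz":0}]'
```

```text
clock: 30.2
tool_pos: [0.4606, -0.1157, 0.0476]
ee_rot: [[-0.992, 0.124, 0.0], [0.124, 0.992, 0.0], [-0.0, 0.0, -1.0]]
ft_force: [-5.6, -0.1, 8.9]
gripper_width: 0.0598
finger_force: 66.0
clock: 31.03
tool_pos: [0.4626, -0.1158, 0.0476]
ee_rot: [[-0.992, 0.124, 0.0], [0.124, 0.992, -0.0], [-0.0, -0.0, -1.0]]
ft_force: [-2.7, -1.1, 5.6]
gripper_width: 0.0599
finger_force: 65.9
```

```bash
python3 -m creep '[{"gripper":120,"x":0.1,"y":0,"z":0,"rx":0,"ry":0,"rz":0},{"gripper":120,"x":0.1,"y":0,"z":0,"rx":0,"ry":0,"rz":0},{"gripper":120,"x":0.1,"y":0,"z":0,"rx":0,"ry":0,"rz":0},{"gripper":120,"x":0.1,"y":0,"z":0,"rx":0,"ry":0,"rz":0},{"gripper":120,"x":0.1,"y":0,"z":0,"rx":0,"ry":0,"rz":0},{"gripper":120,"x":0.1,"y":0,"z":0,"rx":0,"ry":0,"rz":0},{"gripper":120,"x":0.1,"y":0,"z":0,"rx":0,"ry":0,"rz":0},{"gripper":120,"x":0.1,"y":0,"z":0,"rx":0,"ry":0,"rz":0},{"gripper":120,"x":0.1,"y":0,"z":0,"rx":0,"ry":0,"rz":0},{"gripper":120,"x":0.1,"y":0,"z":0,"rx":0,"ry":0,"rz":0}]'
```

```text
clock: 31.87
tool_pos: [0.4632, -0.1158, 0.0477]
ee_rot: [[-0.992, 0.124, -0.001], [0.124, 0.992, -0.0], [0.001, -0.0, -1.0]]
ft_force: [-8.9, -0.4, 10.7]
gripper_width: 0.0596
finger_force: 66.6
```

Contact. Release, go behind it, push over.

```bash
python3 -m creep '[{"gripper":80,"x":0,"y":0,"z":0,"rx":0,"ry":0,"rz":0},{"gripper":50,"x":0,"y":0,"z":0,"rx":0,"ry":0,"rz":0},{"gripper":30,"x":0,"y":0,"z":0,"rx":0,"ry":0,"rz":0},{"gripper":30,"x":0,"y":0,"z":0,"rx":0,"ry":0,"rz":0},{"gripper":30,"x":0,"y":0,"z":0,"rx":0,"ry":0,"rz":0},{"gripper":30,"x":0,"y":0,"z":1,"rx":0,"ry":0,"rz":0},{"gripper":30,"x":0,"y":0,"z":3,"rx":0,"ry":0,"rz":0},{"gripper":30,"x":0,"y":0,"z":6,"rx":0,"ry":0,"rz":0},{"gripper":30,"x":0,"y":0,"z":9,"rx":0,"ry":0,"rz":0},{"gripper":30,"x":0,"y":0,"z":9,"rx":0,"ry":0,"rz":0}]'
python3 -m creep '[{"gripper":255,"x":-1.5,"y":0.2,"z":0,"rx":0,"ry":0,"rz":0},{"gripper":255,"x":-3.5,"y":0.4,"z":0,"rx":0,"ry":0,"rz":0},{"gripper":255,"x":-5.5,"y":0.7,"z":0,"rx":0,"ry":0,"rz":0},{"gripper":255,"x":-7.5,"y":0.9,"z":0,"rx":0,"ry":0,"rz":0},{"gripper":255,"x":-7.5,"y":0.9,"z":0,"rx":0,"ry":0,"rz":0},{"gripper":255,"x":-7.5,"y":0.9,"z":0,"rx":0,"ry":0,"rz":0},{"gripper":255,"x":-7.5,"y":0.9,"z":0,"rx":0,"ry":0,"rz":0},{"gripper":255,"x":-7.5,"y":0.9,"z":-2,"rx":0,"ry":0,"rz":0},{"gripper":255,"x":-7.5,"y":0.9,"z":-4,"rx":0,"ry":0,"rz":0},{"gripper":255,"x":-7.5,"y":0.9,"z":-6,"rx":0,"ry":0,"rz":0}]'
python3 -m creep '[{"gripper":255,"x":0,"y":0,"z":0,"rx":0,"ry":0,"rz":0},{"gripper":255,"x":1,"y":-0.1,"z":0,"rx":0,"ry":0,"rz":0},{"gripper":255,"x":2,"y":-0.25,"z":0,"rx":0,"ry":0,"rz":0},{"gripper":255,"x":2.8,"y":-0.35,"z":0,"rx":0,"ry":0,"rz":0},{"gripper":255,"x":3.4,"y":-0.4,"z":0,"rx":0,"ry":0,"rz":0},{"gripper":255,"x":4,"y":-0.5,"z":0,"rx":0,"ry":0,"rz":0},{"gripper":255,"x":4.5,"y":-0.6,"z":0,"rx":0,"ry":0,"rz":0},{"gripper":255,"x":5,"y":-0.6,"z":0,"rx":0,"ry":0,"rz":0},{"gripper":255,"x":5.5,"y":-0.7,"z":0,"rx":0,"ry":0,"rz":0},{"gripper":255,"x":6,"y":-0.75,"z":0,"rx":0,"ry":0,"rz":0}]'
python3 -m creep '[{"gripper":255,"x":0.5,"y":-0.1,"z":0,"rx":0,"ry":0,"rz":0},{"gripper":255,"x":1,"y":-0.1,"z":0,"rx":0,"ry":0,"rz":0},{"gripper":255,"x":1.5,"y":-0.2,"z":0,"rx":0,"ry":0,"rz":0},{"gripper":255,"x":2,"y":-0.25,"z":0,"rx":0,"ry":0,"rz":0},{"gripper":255,"x":2.5,"y":-0.3,"z":0,"rx":0,"ry":0,"rz":0},{"gripper":255,"x":3,"y":-0.4,"z":0,"rx":0,"ry":0,"rz":0},{"gripper":255,"x":3.5,"y":-0.45,"z":0,"rx":0,"ry":0,"rz":0},{"gripper":255,"x":3.5,"y":-0.45,"z":0,"rx":0,"ry":0,"rz":0},{"gripper":255,"x":3.5,"y":-0.45,"z":0,"rx":0,"ry":0,"rz":0},{"gripper":255,"x":3.5,"y":-0.45,"z":0,"rx":0,"ry":0,"rz":0}]'
python3 - <<'E'
from h import *
c=cam('side');cv2.imwrite('pics/s8.png',cv2.resize(c['img'][130:290,200:400],None,fx=3.5,fy=3.5,interpolation=cv2.INTER_CUBIC))
E
```

```text
clock: 32.7
tool_pos: [0.4653, -0.117, 0.144]
ee_rot: [[-0.992, 0.125, 0.007], [0.125, 0.992, -0.002], [-0.008, -0.001, -1.0]]
ft_force: [1.4, -0.2, 1.6]
gripper_width: 0.0754
finger_force: 0.0
clock: 33.53
tool_pos: [0.3892, -0.1076, 0.0768]
ee_rot: [[-0.992, 0.125, 0.001], [0.125, 0.992, -0.0], [-0.001, -0.0, -1.0]]
ft_force: [0.1, -0.3, 0.2]
gripper_width: 0.0001
finger_force: 0.0
clock: 34.37
tool_pos: [0.4489, -0.1151, 0.0774]
ee_rot: [[-0.992, 0.125, 0.0], [0.125, 0.992, -0.0], [-0.0, -0.0, -1.0]]
ft_force: [-0.5, 0.1, 1.1]
gripper_width: -0.0001
finger_force: 0.2
clock: 35.2
tool_pos: [0.4833, -0.1195, 0.0772]
ee_rot: [[-0.992, 0.125, -0.0], [0.125, 0.992, 0.0], [0.0, -0.0, -1.0]]
ft_force: [-0.3, -0.3, -0.4]
gripper_width: -0.0002
finger_force: 0.0
```

View pics/s8.png

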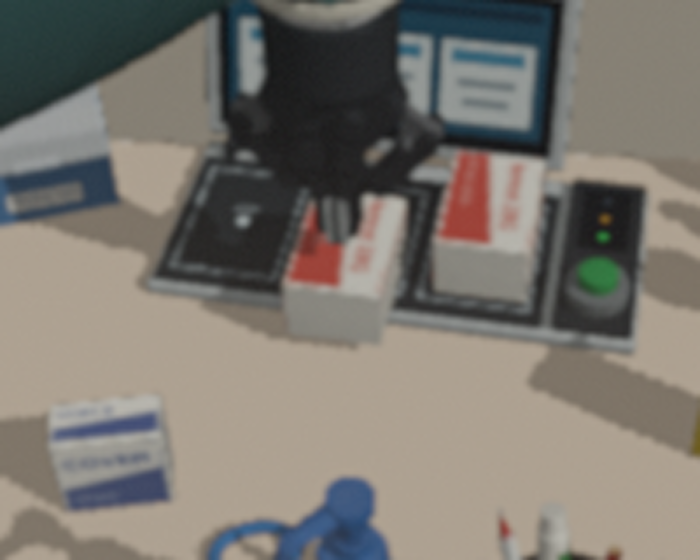

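A lies flat in the middle field, overhanging the front at (335,310). Nudge it in likewise.

```bash
python3 -m creep '[{"gripper":255,"x":0,"y":0,"z":1,"rx":0,"ry":0,"rz":0},{"gripper":255,"x":-2,"y":0.2,"z":2,"rx":0,"ry":0,"rz":0},{"gripper":255,"x":-4,"y":0.5,"z":2,"rx":0,"ry":0,"rz":0},{"gripper":255,"x":-6,"y":0.7,"z":2,"rx":0,"ry":0,"rz":0},{"gripper":255,"x":-8,"y":1,"z":2,"rx":0,"ry":0,"rz":0},{"gripper":255,"x":-8,"y":1,"z":-1,"rx":0,"ry":0,"rz":0},{"gripper":255,"x":-8,"y":1,"z":-4,"rx":0,"ry":0,"rz":0},{"gripper":255,"x":-8,"y":1,"z":-4.5,"rx":0,"ry":0,"rz":0},{"gripper":255,"x":-8,"y":1,"z":-4.5,"rx":0,"ry":0,"rz":0},{"gripper":255,"x":-8,"y":1,"z":-4.5,"rx":0,"ry":0,"rz":0}]'
python3 -m creep '[{"gripper":255,"x":1.5,"y":-0.2,"z":0,"rx":0,"ry":0,"rz":0},{"gripper":255,"x":2.5,"y":-0.3,"z":0,"rx":0,"ry":0,"rz":0},{"gripper":255,"x":3.5,"y":-0.4,"z":0,"rx":0,"ry":0,"rz":0},{"gripper":255,"x":4.5,"y":-0.5,"z":0,"rx":0,"ry":0,"rz":0},{"gripper":255,"x":5.5,"y":-0.7,"z":0,"rx":0,"ry":0,"rz":0},{"gripper":255,"x":6.5,"y":-0.8,"z":0,"rx":0,"ry":0,"rz":0},{"gripper":255,"x":7.5,"y":-0.9,"z":0,"rx":0,"ry":0,"rz":0},{"gripper":255,"x":8.5,"y":-1,"z":0,"rx":0,"ry":0,"rz":0},{"gripper":255,"x":9.2,"y":-1.1,"z":0,"rx":0,"ry":0,"rz":0},{"gripper":255,"x":9.4,"y":-1.1,"z":0,"rx":0,"ry":0,"rz":0}]'
python3 -m creep '[{"gripper":255,"x":-1,"y":0.1,"z":0,"rx":0,"ry":0,"rz":0},{"gripper":255,"x":-4,"y":0.5,"z":0,"rx":0,"ry":0,"rz":0},{"gripper":255,"x":-8,"y":0.5,"z":2,"rx":0,"ry":0,"rz":0},{"gripper":255,"x":-8,"y":0.5,"z":5,"rx":0,"ry":0,"rz":0},{"gripper":255,"x":-8,"y":1,"z":9,"rx":0,"ry":0,"rz":0},{"gripper":255,"x":-8,"y":5,"z":12,"rx":0,"ry":0,"rz":0},{"gripper":255,"x":-8,"y":9,"z":12,"rx":0,"ry":0,"rz":0},{"gripper":255,"x":-8,"y":13,"z":12,"rx":0,"ry":0,"rz":0},{"gripper":255,"x":-8,"y":17,"z":12,"rx":0,"ry":0,"rz":0},{"gripper":255,"x":-8,"y":20,"z":12,"rx":0,"ry":0,"rz":0}]'
python3 - <<'E'
from h import *
for n in('side','top'):
    c=cam(n);P=cloud(c); lying(P); cartons(P)
H=cv2.cvtColor(c['img'],cv2.COLOR_BGR2HSV)
g=(H[...,0]>45)&(H[...,0]<85)&(H[...,1]>120)&(H[...,2]>60); g[:190]=0; g[230:]=0; g[:,:365]=0; g[:,400:]=0
q=P[g]; top=q[q[:,2]>np.nanmedian(q[:,2])-.003]; print(len(q),np.nanmean(top,0),(np.nanmin(top,0)+np.nanmax(top,0))/2)
print('tip',[(d['p'],d['at'],w(c,*d['at'])) for d in bot.tip_of('key_top','top')[:3]])
E
```

```text
clock: 36.08
tool_pos: [0.4039, -0.1097, 0.0337]
ee_rot: [[-0.992, 0.125, 0.0], [0.125, 0.992, -0.0], [-0.0, -0.0, -1.0]]
ft_force: [0.1, 0.6, 0.3]
gripper_width: -0.0001
finger_force: 0.0
clock: 36.92
tool_pos: [0.4985, -0.1207, 0.0326]
ee_rot: [[-0.992, 0.125, 0.0], [0.125, 0.992, -0.0], [-0.0, -0.0, -1.0]]
ft_force: [-0.8, 0.3, -0.3]
gripper_width: 0.0002
finger_force: 0.4
clock: 37.75
tool_pos: [0.4161, 0.0817, 0.1525]
ee_rot: [[-0.992, 0.125, 0.001], [0.125, 0.992, 0.0], [-0.001, 0.001, -1.0]]
ft_force: [1.1, -0.7, 0.2]
gripper_width: 0.0001
finger_force: 0.0
lying 131 [ 0.616 -0.22 ] local [ 0.0669 -0.0584] [0.06  0.008] 87.6
lying 752 [ 0.5522 -0.1267] local [-0.0082  0.0262] [0.061 0.094] 82.9
lying 768 [ 0.5405 -0.2107] local [-0.0093 -0.0587] [0.061 0.093] 83.0
comp [459. 231.] 348 [ 0.4003 -0.4413] [0.239 0.003] 0.0
comp [421. 230.] 600 [ 0.3895 -0.3695] [0.06  0.048] 61.9
lying 1133 [ 0.5545 -0.1253] local [-0.006   0.0279] [0.061 0.09 ] 82.8
lying 1137 [ 0.5436 -0.2095] local [-0.0063 -0.057 ] [0.061 0.091] 83.2
comp [470. 256.] 418 [ 0.3999 -0.4383] [0.239 0.004] 0.4
comp [434. 257.] 718 [ 0.3925 -0.3673] [0.061 0.046] 61.8
99 [ 0.49805798 -0.27781414  0.0396681 ] [ 0.49856043 -0.27797555  0.03971444]
tip [(0.58, [211.8, 384.1], array([ 0.49437887, -0.28033279,  0.03938812])), (0.34, [281.9, 255.6], array([ 0.34919756, -0.00542105,  0.06189199])), (0.25, [189.2, 310.9], array([ 0.54356004, -0.12170692,  0.05725016]))]
```

Both cartons sit side by side in their fields. Now the key.

```bash
python3 -m creep '[{"gripper":255,"x":0.9,"y":-3.9,"z":0,"rx":0,"ry":0,"rz":0},{"gripper":255,"x":1.8,"y":-7.8,"z":0,"rx":0,"ry":0,"rz":0},{"gripper":255,"x":2.7,"y":-11.7,"z":0,"rx":0,"ry":0,"rz":0},{"gripper":255,"x":3.6,"y":-15.6,"z":0,"rx":0,"ry":0,"rz":0},{"gripper":255,"x":4.5,"y":-19.5,"z":0,"rx":0,"ry":0,"rz":0},{"gripper":255,"x":5.4,"y":-23.4,"z":0,"rx":0,"ry":0,"rz":0},{"gripper":255,"x":6.3,"y":-27.3,"z":0,"rx":0,"ry":0,"rz":0},{"gripper":255,"x":7.2,"y":-31.2,"z":0,"rx":0,"ry":0,"rz":0},{"gripper":255,"x":7.9,"y":-34.5,"z":0,"rx":0,"ry":0,"rz":0},{"gripper":255,"x":8.1,"y":-35.8,"z":0,"rx":0,"ry":0,"rz":0}]'
python3 -m creep '[{"gripper":255,"x":0,"y":0,"z":-2,"rx":0,"ry":0,"rz":0},{"gripper":255,"x":0,"y":0,"z":-5,"rx":0,"ry":0,"rz":0},{"gripper":255,"x":0,"y":0,"z":-8,"rx":0,"ry":0,"rz":0},{"gripper":255,"x":0,"y":0,"z":-10,"rx":0,"ry":0,"rz":0},{"gripper":255,"x":0,"y":0,"z":-10.7,"rx":0,"ry":0,"rz":0},{"gripper":255,"x":0,"y":0,"z":-10.7,"rx":0,"ry":0,"rz":0},{"gripper":255,"x":0,"y":0,"z":-10.7,"rx":0,"ry":0,"rz":0},{"gripper":255,"x":0,"y":0,"z":-10.7,"rx":0,"ry":0,"rz":0},{"gripper":255,"x":0,"y":0,"z":-10.7,"rx":0,"ry":0,"rz":0},{"gripper":255,"x":0,"y":0,"z":-10.7,"rx":0,"ry":0,"rz":0}]'
python3 -c "
from h import *
c=cam('side');cv2.imwrite('pics/s9.png',cv2.resize(c['img'][130:290,240:440],None,fx=3.5,fy=3.5,interpolation=cv2.INTER_CUBIC))"
```

```text
clock: 38.73
tool_pos: [0.4972, -0.2831, 0.1518]
ee_rot: [[-0.992, 0.129, -0.001], [0.129, 0.992, -0.0], [0.001, -0.001, -1.0]]
ft_force: [0.9, -0.0, -0.1]
gripper_width: -0.0
finger_force: 0.0
clock: 39.57
tool_pos: [0.4988, -0.2788, 0.0466]
ee_rot: [[-0.992, 0.125, 0.001], [0.125, 0.992, -0.001], [-0.002, -0.001, -1.0]]
ft_force: [-0.2, -1.1, 0.6]
gripper_width: -0.0001
finger_force: 0.0
```

View pics/s9.png

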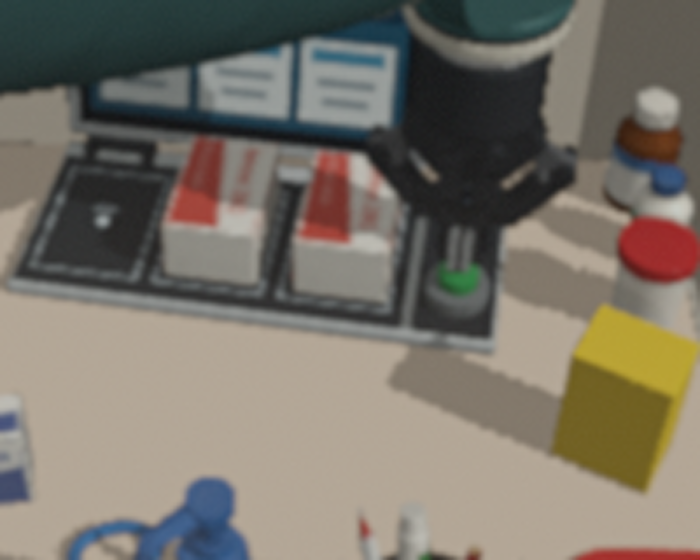

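The fingertip is centred over the green key at (460,272), and both cartons lie flat at (220,220) and (345,235). Press.

```bash
python3 -m creep '[{"gripper":255,"x":0,"y":0,"z":-0.4,"rx":0,"ry":0,"rz":0},{"gripper":255,"x":0,"y":0,"z":-0.7,"rx":0,"ry":0,"rz":0},{"gripper":255,"x":0,"y":0,"z":-1,"rx":0,"ry":0,"rz":0},{"gripper":255,"x":0,"y":0,"z":-1.2,"rx":0,"ry":0,"rz":0},{"gripper":255,"x":0,"y":0,"z":-1.3,"rx":0,"ry":0,"rz":0},{"gripper":255,"x":0,"y":0,"z":-1.3,"rx":0,"ry":0,"rz":0},{"gripper":255,"x":0,"y":0,"z":-1.3,"rx":0,"ry":0,"rz":0},{"gripper":255,"x":0,"y":0,"z":-1.3,"rx":0,"ry":0,"rz":0},{"gripper":255,"x":0,"y":0,"z":-1.3,"rx":0,"ry":0,"rz":0},{"gripper":255,"x":0,"y":0,"z":-1.3,"rx":0,"ry":0,"rz":0}]'
```

```text
clock: 40.45
tool_pos: [0.4988, -0.2788, 0.0342]
ee_rot: [[-0.992, 0.125, 0.001], [0.125, 0.992, -0.001], [-0.001, -0.0, -1.0]]
ft_force: [-8.4, 4.5, 25.1]
gripper_width: -0.0001
finger_force: 12.3
```

Bottomed out (25 N, well over the 5 N spring). Let go and retreat.

```bash
python3 -m creep '[{"gripper":255,"x":0,"y":0,"z":0.5,"rx":0,"ry":0,"rz":0},{"gripper":255,"x":0,"y":0,"z":1.5,"rx":0,"ry":0,"rz":0},{"gripper":255,"x":0,"y":0,"z":4,"rx":0,"ry":0,"rz":0},{"gripper":255,"x":0,"y":0,"z":8,"rx":0,"ry":0,"rz":0},{"gripper":255,"x":0,"y":0,"z":12,"rx":0,"ry":0,"rz":0},{"gripper":255,"x":-3,"y":3,"z":14,"rx":0,"ry":0,"rz":0},{"gripper":255,"x":-5,"y":6,"z":16,"rx":0,"ry":0,"rz":0},{"gripper":255,"x":-7,"y":9,"z":16,"rx":0,"ry":0,"rz":0},{"gripper":255,"x":-9,"y":12,"z":16,"rx":0,"ry":0,"rz":0},{"gripper":255,"x":-9,"y":15,"z":16,"rx":0,"ry":0,"rz":0}]'
python3 -m creep '[{"gripper":255,"x":0,"y":4,"z":0,"rx":0,"ry":0,"rz":0},{"gripper":255,"x":0,"y":8,"z":0,"rx":0,"ry":0,"rz":0},{"gripper":255,"x":0,"y":12,"z":0,"rx":0,"ry":0,"rz":0},{"gripper":255,"x":0,"y":16,"z":0,"rx":0,"ry":0,"rz":0},{"gripper":255,"x":0,"y":20,"z":0,"rx":0,"ry":0,"rz":0},{"gripper":255,"x":0,"y":24,"z":0,"rx":0,"ry":0,"rz":0},{"gripper":255,"x":0,"y":26,"z":0,"rx":0,"ry":0,"rz":0},{"gripper":255,"x":0,"y":26,"z":0,"rx":0,"ry":0,"rz":0},{"gripper":255,"x":0,"y":26,"z":0,"rx":0,"ry":0,"rz":0},{"gripper":255,"x":0,"y":26,"z":0,"rx":0,"ry":0,"rz":0}]'
python3 - <<'E'
from h import *
np.set_printoptions(precision=4,suppress=True)
c=cam('side');P=cloud(c);t=cam('top');Q=cloud(t);lying(P);lying(Q)
m=np.zeros(P.shape[:2],bool); m[124:170,267:355]=True
q=P[m]; q=q[np.isfinite(q[:,0])]; q=q[(q[:,2]>.07)&(q[:,0]>.6)&(q[:,0]<.75)]
for _ in range(3):
    u,s,vt=np.linalg.svd(q-q.mean(0),full_matrices=False); n=vt[2]; r=(q-q.mean(0))@n; q=q[np.abs(r)<.004]
n*=-np.sign(n[0]); print('angle',90+np.degrees(np.arcsin(n[2])),len(q))
H=cv2.cvtColor(t['img'],cv2.COLOR_BGR2HSV)
g=(H[...,0]>45)&(H[...,0]<85)&(H[...,1]>120)&(H[...,2]>60); g[:190]=0; g[230:]=0; g[:,:365]=0; g[:,400:]=0
print('key',np.nanmedian(Q[g],0))
for k in ['tip_box','reagent_brown','reagent_white','sample_cup','cover_slips']:
    print(k,[(np.round(d['at']),w(t,*d['at'])) for d in bot.tip_of(k,'top')[:1]])
cv2.imwrite('pics/s10.png',c['img'][110:310,150:470])
E
```

```text
clock: 41.28
tool_pos: [0.4059, -0.1275, 0.1929]
ee_rot: [[-0.992, 0.127, 0.001], [0.127, 0.992, -0.001], [-0.001, -0.0, -1.0]]
ft_force: [-0.2, 0.1, -0.4]
gripper_width: -0.0001
finger_force: 0.0
clock: 42.12
tool_pos: [0.4083, 0.1311, 0.1922]
ee_rot: [[-0.992, 0.125, -0.0], [0.125, 0.992, -0.0], [0.0, -0.0, -1.0]]
ft_force: [0.1, -0.1, -0.5]
gripper_width: 0.0002
finger_force: 0.0
lying 128 [ 0.6149 -0.2234] local [ 0.0661 -0.0619] [0.053 0.01 ] 88.6
lying 752 [ 0.5519 -0.1267] local [-0.0084  0.0262] [0.061 0.092] 83.1
lying 777 [ 0.5408 -0.2109] local [-0.0089 -0.0587] [0.061 0.092] 83.0
lying 1140 [ 0.5549 -0.1253] local [-0.0057  0.0279] [0.061 0.09 ] 82.8
lying 1142 [ 0.5433 -0.2093] local [-0.0067 -0.0569] [0.061 0.09 ] 82.9
angle 106.56052136457183 2769
key [ 0.4984 -0.278   0.0396]
tip_box [(array([173., 211.]), array([0.5803, 0.0929, 0.0688]))]
reagent_brown [(array([162., 436.]), array([ 0.6025, -0.3982,  0.0494]))]
reagent_white [(array([186., 439.]), array([ 0.5485, -0.4024,  0.0474]))]
sample_cup [(array([210., 435.]), array([ 0.4919, -0.3831,  0.0681]))]
cover_slips [(array([281., 258.]), array([ 0.3507, -0.0097,  0.0621]))]
```

View pics/s10.png

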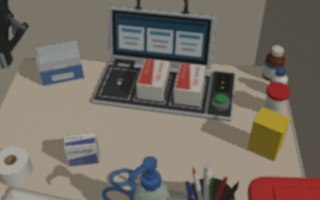

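The picture shows both cartons flat side by side at (155,78) and (188,85), the screen raised, the key up at (221,100), and the slips and bystanders in place. Handing in.

```bash
python3 -c "
from workcell import bot
print(bot.finish_job())"
```

```text
the job is handed in; nothing more can be done
None
```

I handed the job in at about 42 s: slips set aside on the bench, screen measured at about 106° open, both lancet cartons (only two were there) flat in the middle and right fields on the side that faced away at the start, and the green key pressed to its stop and released, with the bottles, cup and tip box not disturbed.

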